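# Hook a shelf bracket into the slotted upright and stock it

### The arm

A 7-joint arm with a two-finger parallel gripper is mounted at the origin on the work surface. World frame = base frame: x ahead of the robot, y to its left, z up, the work surface at z = 0. Lengths are in m, angles in rad, forces in N, time in s.
With the tool pointing down it reaches from about 0.4 to 0.85 m from the base axis. Payload 10.4 kg.
Tool frame: the origin (TCP) lies at the very end of the fingers, on their centre line; the grasp point (between the pads) lies 19 mm behind it; z points along the fingers, y is the direction in which the jaws open and shut (so a half turn about z gives the same grasp; the last joint's range is limited). The gripper opens to 87 mm and grips with 3 to 60 N. Pads are 19 mm wide; open, the fingers measure 117 mm over their backs; the gripper's body (75 mm by 190 mm) begins 51 mm behind the grasp point.
Start: joints at [-1.312, 0.332, -0.065, 1.46, 0.022, 1.35, -0.088], TCP at [0.174, 0.6, 0.223] pointing down, gripper open.
Joint ranges: [-2.6, 2.6], [-0.5, 2.12], [-1.47, 1.34], [0.16, 2.42], [-1.27, 4.41], [0.06, 2.06], [-2.6, 2.6]. Speed limits (rad/s): [2.22, 2.22, 2.79, 2.79, 3.14, 3.14, 3.14].

### API

Orientations are given as a unit quaternion [x, y, z, w].
In Python, from bench import read_state, imaging, r gives the robot as it stands. The module is installed in compiled form; this text tells all that it offers.
- The arm moves only by the tool move_arm, never from a script. Its argument "series" is a list of rows, each a list of 4 numbers: the shift along the tool's x, y, z in m, then the turn about the tool's z in rad. In form: [[x, y, z, roll], ...]. A call has 1 to 20 rows; each row is the pose to reach, as a shift and turn from the pose commanded when the call began, along the tool's axes at that moment; what a row does not reach only later rows make up. A row lasts 1/10 s, in which the tool goes at most 50 mm and 8.59 degrees, less where a joint would pass 70% of its speed; a pose out of reach is approached as far as the arm can. A call with a gripper value outside its range is refused whole. "claw" is the gripper's target within -1 to 1 (fully open at 1, half-way at 0, shut at -1), set as the call begins (left out, the last holds). The fingers move at their own pace and stop on an object; "newtons" is the grip in N (left out, the last holds). Time passes only in rows, so rows that repeat a pose let the fingers close. It gives the time, the measured TCP pose, the force and the opening at its end, in the units of the state.
- read_state(): the state, without advancing time (a new reading comes with each control period).
- imaging.camera(name): name is "scene" or "top"; returns (picture, depth): 420x560x3 uint8, red, green, blue; 420x560 float32, m along the optical axis (not along the pixel's ray), 0 where there is no reading.
- imaging.get_calibration(name): a dict with "camera_matrix" (3x3 intrinsics, pixels), "R" (3x3) and "t" (3): a world point X has camera coordinates R X + t. Camera axes: x right, y down, z forward; pixel columns grow to the right and rows downward; lengths in m; the calibration is good to about 2 mm. A picture is of the moment at which its call begins. get_calibration takes no time and is no camera call.
- r.close_job(): hands the job in, once; it reports no verdict.
The state is a dict: "time": time; "joint_positions": joint angles; "joint_vel": joint speeds; "joint_torque": joint torques, N m; "ee_pos": TCP position; "eef_rot": TCP orientation; "ft_force": force on the tool from outside, world axes, zero at the start; "torque": the same for the moment, N m; "width": finger opening in m.
Only numpy, scipy, OpenCV 4.12 (cv2) and the standard library are available. Lean on these libraries where they do the work, as an engineer would, in place of code of your own. Each camera call takes 0.05 s, during which the arm holds its last target.

### The job

Hook the orange shelf bracket into the two slots right under the red catch of the slotted upright and press it down until it sits fully home and the catch springs out above it. Then stand the tin with the purple lid upright on the bracket's platform and let go. Leave the other tins, the bowl and the spatula in their places, and do not tip the purple tin over.

Things in the scene. Friction and masses are not known exactly. Their poses are not given: they have to be found in the camera images.
- bracket_grip (a point): Grip point on the loose orange shelf bracket (about 0.4 kg, standing on the table on its platform): in the upright web, 10 thick (y), x -55..-5, z 6..110 mm from bracket_back; this point is at x -38, y 0, z 85. Axes: x back towards the claws, z up. Take it across the 10 mm, gripper leaning about 40 degrees back from the claws, because of the hood over the upright.
- bracket_back (a point): Foot of the bracket's back plate, on its rear face, middle plane; same axes. In mm from here: back plate x -5..0, 44 wide, z 0..125; platform x -165..-5, 84 wide, z 0..6. When the bracket is locked, this point coincides with seat, axes parallel.
- bracket: The whole bracket; origin at bracket_back. Two steel claws, 14 wide, on the rear face: each a tongue x 0..7, its underside at z 25 and at z 85, 10 thick, ending in a down-turned lip x 7..15 that reaches 12 mm below the tongue's underside.
- seat (a point): Point on the fixed upright's front face, on its centre line, 85 mm above the table; -x points out of the face, z up. Slots 22 wide, 30 high, in a 5 mm plate: bottom edges 35 below and 25, 85, 160 above seat; use 25 and 85. Enter with the bracket 16 mm (12 to 20) above its final height, push the back plate to the face, press down (about 5 to 15 N) until the tongues rest on the slot edges.
- upright: Fixed aluminium slotted column, 56 wide, 300 high, origin at the foot of its front face, axes as seat. Fixed white light hood on top: underside 300 mm above the table, 22 thick, 160 wide, 45 out in front of the face; a gripper held vertical over the bracket's web would hit it. Foot plate 10 thick, 100 wide, 30 out in front.
- catch (a joint): Red sprung catch in the upright's face, 18 wide, 10 high, sticking out 9 mm, centre 132 mm above seat. In m: 0 sprung out, grows as it is pushed in (4 to 6 N). The back plate pushes it in as the claws enter; it springs out above the plate's top edge (2 mm gap) when the bracket is fully down.
- tin_purple_mid (a point): Closed round tin with a purple lid, 60 mm diameter, 75 high, about 0.25 kg, standing loose on the table; the point is its centre, half-way up (37.5). On the platform it belongs at bracket x about -120, y 0, clear of the web.
- tin_purple: The same tin; origin at the centre of its underside.
- tin_yellow_mid (a point): Like the purple tin but with a yellow lid; stays where it is. Point half-way up.
- tin_green_mid (a point): Like the purple tin but with a green lid; stays where it is. Point half-way up.
- bowl_rim (a point): Steel bowl, 120 mm across, 50 high, on the table; the point is the centre of its mouth. Stays there.
- spatula_grip (a point): Spatula, 190 mm long, lying on the table near the robot; point on its handle. Stays there.

How it is judged:
On the way:
1. the bracket is hooked in, pressed down and locked under the catch (x of bracket_back in the frame of seat between -0.007 and 0.004 m and y of bracket_back in the frame of seat between -0.007 and 0.007 m and z of bracket_back in the frame of seat between -0.005 and 0.005 m and angle between the x axis of bracket_back and the x axis of seat, either way round below 0.15 rad and angle between bracket_back's own z axis and vertical below 0.12 rad and value of joint catch below 0.003 m), for 0.2 s.
At the end, for the whole second after the job is handed in: Bracket locked: within 7 mm of the face, 7 mm sideways, 5 mm of seated height, 0.15 rad in direction, 0.12 rad of upright; catch out (under 3 mm). Purple tin upright (0.15 rad) on the platform, centre 85-150 mm before the plate's rear face, within 30 mm of the middle; both at rest (all of step 1 and x of tin_purple_mid in the frame of bracket_back between -0.15 and -0.085 m and y of tin_purple_mid in the frame of bracket_back between -0.03 and 0.03 m and z of tin_purple_mid in the frame of bracket_back between 0.037 and 0.05 m and angle between tin_purple_mid's own z axis and vertical below 0.15 rad and linear speed of each of bracket, tin_purple below 0.03 m/s); the robot touches nothing.
It fails at once if another tin, the bowl or the spatula was moved more than 40 mm (distance of any of tin_yellow_mid, tin_green_mid, bowl_rim, spatula_grip from where it was at the start of the episode above 0.04 m).
It fails at once if the purple tin was tipped over (more than 60 degrees) (angle between tin_purple_mid's own z axis and vertical above 1.05 rad).
It also fails if it takes over 69 s, if anything falls off the work surface, if the arm or the gripper's body presses on something with over 40 N, if the wrist force passes 120 N, or if a joint passes its speed limit or range.

## Working session

There is one attempt and no reset: what is moved stays moved. The work goes in short steps, Python scripts to look and compute and a tool call to move; the robot and the scene stay as the last step left them, time stands still between calls to the robot, and variables do not carry over. Pictures are saved under pics/ and viewed, and the job is handed in when it is done.

Besides the shell and the picture viewer there is one more tool, called after "Request:" by a JSON object that holds its "api" and its "payload". move_arm: Moves the arm, as the interface text tells. Its arguments: {"type":"object","properties":{"series":{"type":"array","items":{"type":"array","items":{"type":"number"}}},"claw":{"type":"number"},"newtons":{"type":"number"}},"required":["series"]}

```bash
mkdir -p pics; python3 - <<'E'
from bench import read_state, imaging, r
import cv2,numpy as np
for n in("scene","top"):
    p,d=imaging.camera(n); cv2.imwrite(f"pics/{n}0.png",p[:,:,::-1]); np.save(f"{n}0.npy",d)
    c=imaging.get_calibration(n); print(n,c)
print(read_state())
E
```

```text
scene {'camera_matrix': array([[540.02958794,   0.        , 283.10824335],
       [  0.        , 540.02958794, 214.39205516],
       [  0.        ,   0.        ,   1.        ]]), 'R': array([[-0.18396778,  0.98290364, -0.00750289],
       [ 0.69986963,  0.12562565, -0.70313633],
       [-0.6901727 , -0.13460548, -0.71101548]]), 't': array([ 0.1743254 , -0.24073672,  1.89171474])}
top {'camera_matrix': array([[392.58670129,   0.        , 279.09268396],
       [  0.        , 392.58670129, 215.64468343],
       [  0.        ,   0.        ,   1.        ]]), 'R': array([[ 0.00199565, -0.99987892,  0.01543228],
       [-0.99814892, -0.00292976, -0.06074654],
       [ 0.06078439, -0.01528249, -0.99803392]]), 't': array([-0.08213037,  0.51620674,  1.0345352 ])}
{'time': 0.1, 'joint_positions': array([-1.31157625,  0.33278418, -0.0646961 ,  1.46086712,  0.02162224,
        1.3498744 , -0.08850999]), 'joint_vel': array([-7.56309385e-04, -1.30465710e-03,  8.12226796e-04, -2.91993579e-05,
       -1.96539982e-04, -1.09319166e-03,  5.69242992e-04]), 'joint_torque': array([ 1.31477726e-03, -6.24551582e+01,  2.45216279e-02, -3.90706801e+01,
       -6.14640838e-02,  3.64702614e-02,  7.11197117e-05]), 'ee_pos': array([0.17373281, 0.60001265, 0.22184411]), 'eef_rot': array([ 1.40438901e-01,  9.90089154e-01, -6.16633102e-04, -4.77076141e-05]), 'ft_force': array([-0.27854003,  0.24054067,  0.86541578]), 'torque': array([0.01492993, 0.03427048, 0.0243432 ]), 'width': 0.08692850975081344}
```

View pics/scene0.png

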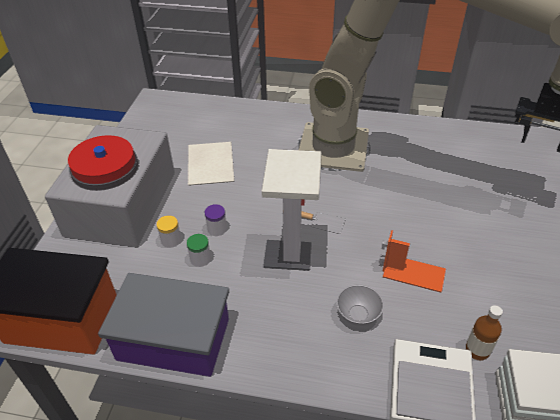

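View pics/top0.png

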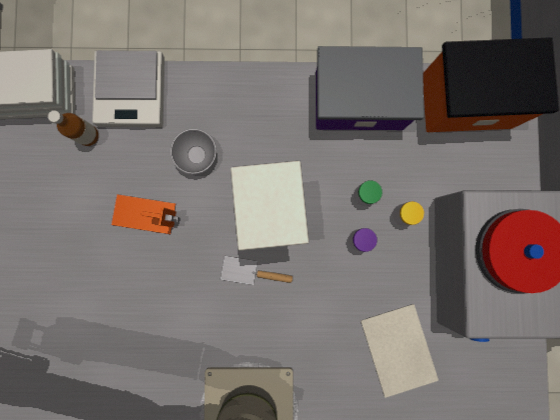

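The scene view shows the upright and its hood (290,175), with the bracket at (410,260) and the purple tin at (215,215). In the top view the bracket is at (145,215), the hood at (270,205), and the tins at (365,240) purple, (371,192) green and (412,213) yellow. The moves offer only shifts and roll, so the tool can't lean. I'll measure next, then work out a vertical grasp.

```bash
cat > h.py <<'E'
import numpy as np,cv2
from bench import read_state, imaging, r
def cal(n):
    c=imaging.get_calibration(n); return c["camera_matrix"],c["R"],c["t"]
def world(n,d):
    K,R,t=cal(n); v,u=np.mgrid[0:d.shape[0],0:d.shape[1]]
    X=np.stack([(u-K[0,2])/K[0,0]*d,(v-K[1,2])/K[1,1]*d,d],-1)
    return (X-t)@R
def ray(n,u,v,z):
    K,R,t=cal(n); o=-R.T@t; q=R.T@np.array([(u-K[0,2])/K[0,0],(v-K[1,2])/K[1,1],1]); return o+q*(z-o[2])/q[2]
def proj(n,X):
    K,R,t=cal(n); c=np.asarray(X)@R.T+t; return (c@K.T)[...,:2]/c[...,2:]
E
python3 - <<'E'
from h import *
d=np.load("top0.npy"); ds=np.load("scene0.npy")
T=cv2.imread("pics/top0.png"); S=cv2.imread("pics/scene0.png")
for n,I,D,(a,b,c,e),k in(("t1",T,d,(185,245,100,200),8),("s1",S,ds,(220,300,370,460),8),("s2",S,ds,(140,280,230,340),5),("t2",T,d,(170,270,330,440),6)):
    cv2.imwrite(f"pics/{n}.png",cv2.resize(I[a:b,c:e],None,fx=k,fy=k,interpolation=cv2.INTER_CUBIC))
W=world("top",d)
hs=cv2.cvtColor(T,cv2.COLOR_BGR2HSV)
# orange platform
m=(hs[...,0]<14)&(hs[...,1]>180)&(hs[...,2]>90); m[:,:100]=0;m[:,200:]=0;m[:180]=0;m[250:]=0
P=W[m]; z=P[:,2]; print("orange z hist",np.histogram(z,10))
q=P[z<0.02]; print(len(q),q[:,2].mean(),cv2.minAreaRect((q[:,:2]*1000).astype(np.float32)))
# hood
q=W[140:260,225:315].reshape(-1,3); q=q[q[:,2]>0.27]; print("hood",q[:,2].mean(),cv2.minAreaRect((q[:,:2]*1000).astype(np.float32)))
for nm,lo,hi in(("pur",120,160),("grn",45,85),("yel",15,32)):
    m=(hs[...,0]>=lo)&(hs[...,0]<=hi)&(hs[...,1]>90); m[:165]=0;m[275:]=0;m[:,:335]=0;m[:,440:]=0
    c=W[m]; c=c[c[:,2]>.06]; print(nm,len(c),c.mean(0), (c.max(0)+c.min(0))/2, np.ptp(c,0))
E
```

```text
orange z hist (array([1489,  119,    0,    0,    0,    0,    0,    0,    0,   11]), array([-0.00357733,  0.10329304,  0.21016342,  0.3170338 ,  0.42390418,
        0.53077456,  0.63764494,  0.74451531,  0.85138569,  0.95825607,
        1.06512645]))
1478 0.005402538259616828 ((520.4822387695312, 285.82037353515625), (159.4652557373047, 82.21658325195312), 81.06893920898438)
hood 0.3280503884235483 ((519.204345703125, -57.862998962402344), (159.95086669921875, 135.25042724609375), 5.843411445617676)
pur 436 [ 0.45311181 -0.29523007  0.07748295] [ 0.4530264  -0.19496844  0.56288433] [0.05814506 0.26034131 1.00448424]
grn 426 [ 0.57393574 -0.31021046  0.07743579] [ 0.52758988 -0.20215406  0.56308799] [0.15011675 0.27471254 1.00407692]
yel 453 [ 0.52061427 -0.413563    0.08389997] [ 0.50205081 -0.2555925   0.56324605] [0.09903861 0.38158941 1.00376081]
```

```bash
sleep 0
```

```text
(no output)
```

View pics/t1.png

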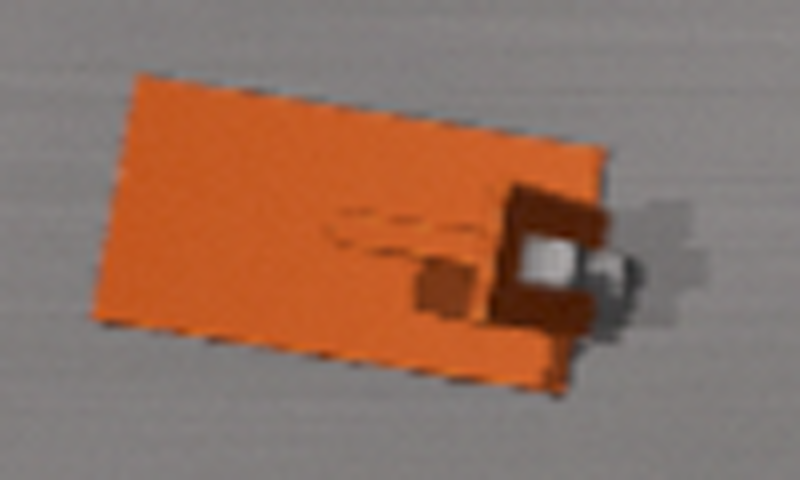

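View pics/s1.png

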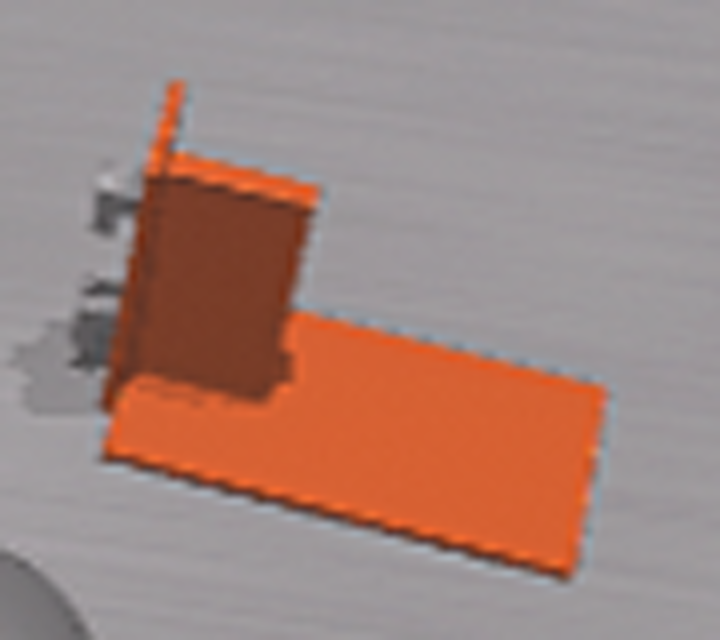

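View pics/s2.png

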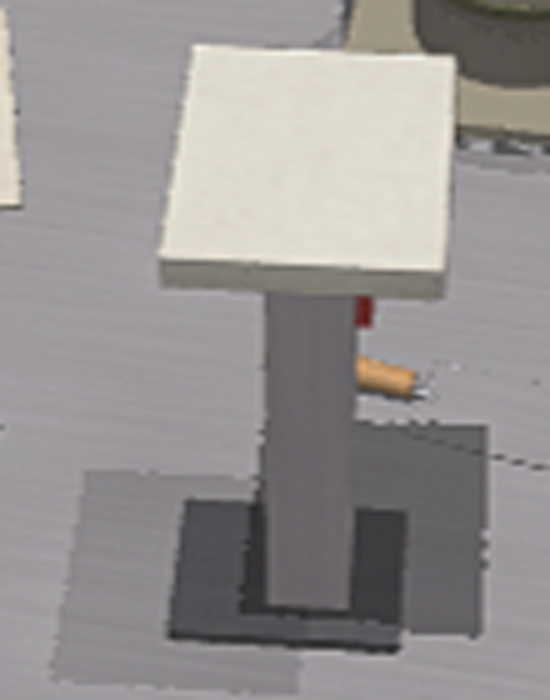

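```bash
python3 - <<'E'
from h import *
def c2(pts,off,k,n,z):
    return np.array([ray(n,off[0]+(u+.5)/k-.5,off[1]+(v+.5)/k-.5,z) for u,v in pts])
t=c2([(138,76),(606,148),(565,392),(93,320)],(100,185),8,"top",.006)
s=c2([(607,385),(572,566),(105,455),(296,313)],(370,220),8,"scene",.006)
print("brk top\n",t.round(4),"\nscene\n",s.round(4))
S=c2([(193,45),(456,57),(445,268),(160,262)],(230,140),5,"scene",.322); print("hood scene\n",S.round(4))
print(c2([(187,500),(407,512),(398,648),(170,635)],(230,140),5,"scene",.010).round(4),"foot")
for n in("top","scene"):
    W=world(n,np.load(n+"0.npy"))
    for nm,xr,yr,zr in(("hood",(.47,.56),(-.1,-.02),(.28,.36)),("table",(.3,.4),(.1,.3),(-.05,.05)),("plat",(.5,.55),(.3,.34),(-.02,.03))):
        q=W[(W[...,0]>xr[0])&(W[...,0]<xr[1])&(W[...,1]>yr[0])&(W[...,1]<yr[1])&(W[...,2]>zr[0])&(W[...,2]<zr[1])]
        print(n,nm,len(q),np.median(q[:,2]),q[:,2].std())
T=cv2.imread("pics/top0.png"); g=T.astype(int).min(2)
m=(g>150).astype(np.uint8); m[:,:215]=0;m[:,320:]=0;m[:150]=0;m[260:]=0
cs,_=cv2.findContours(m,0,1); c=max(cs,key=cv2.contourArea); b=cv2.boxPoints(cv2.minAreaRect(c)); print(b)
P=np.array([ray("top",u,v,.322) for u,v in b]);print(P.round(4))
E
```

```text
brk top
 [[0.574  0.3565 0.006 ]
 [0.5502 0.199  0.006 ]
 [0.468  0.2112 0.006 ]
 [0.4918 0.3693 0.006 ]] 
scene
 [[0.4941 0.3728 0.006 ]
 [0.5752 0.3595 0.006 ]
 [0.5558 0.2037 0.006 ]
 [0.4804 0.2661 0.006 ]]
hood scene
 [[ 0.4525 -0.1286  0.322 ]
 [ 0.4388  0.0038  0.322 ]
 [ 0.5938  0.0198  0.322 ]
 [ 0.6131 -0.111   0.322 ]]
[[ 0.4828 -0.1345  0.01  ]
 [ 0.4694 -0.0074  0.01  ]
 [ 0.5698  0.0027  0.01  ]
 [ 0.5832 -0.1232  0.01  ]] foot
top hood 1977 0.32219656165564287 0.0012661662459070228
top table 2830 -0.00024525943381556393 0.0019376892270875946
top plat 272 0.005475752269579248 0.0019441151919412185
scene hood 791 0.32006213652518023 0.001682664661812537
scene table 1584 -0.0020823651678230108 0.002828478774171094
scene plat 211 0.004430986972433062 0.002502982797408875
[[230.4674  166.90787]
 [299.88538 160.29663]
 [307.72357 242.59775]
 [238.3056  249.20898]]
[[ 5.907e-01  1.680e-02  3.220e-01]
 [ 6.041e-01 -1.158e-01  3.220e-01]
 [ 4.469e-01 -1.304e-01  3.220e-01]
 [ 4.342e-01  5.000e-04  3.220e-01]]
```

```bash
python3 -c "
import cv2
T=cv2.imread('pics/top0.png');cv2.imwrite('pics/t3.png',cv2.resize(T[150:275,215:325],None,fx=5,fy=5,interpolation=cv2.INTER_CUBIC))"
```

```text
(no output)
```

View pics/t3.png

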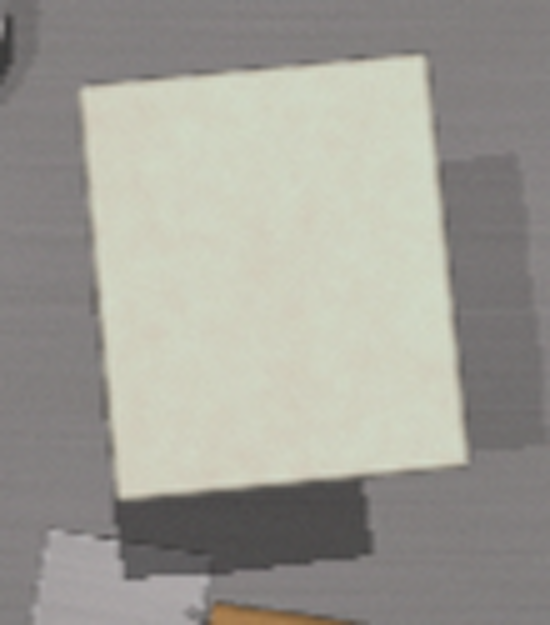

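```bash
cat >> h.py <<'E'
from scipy.spatial.transform import Rotation as Ro
def step(pos,az,s=None):
    """tool-frame shift + roll from current pose so tool y has azimuth az(deg)"""
    s=s or read_state(); M=Ro.from_quat(s["eef_rot"]).as_matrix()
    d=M.T@(np.array(pos)-s["ee_pos"])
    Y=M.T@np.array([np.cos(np.radians(az)),np.sin(np.radians(az)),0])
    roll=np.arctan2(-Y[0],Y[1])   # rotate +y to Y about tool z
    return d.round(4),round(float(roll),4),round(float((roll+np.pi)%(2*np.pi) -0 if roll<0 else roll-np.pi),4)
def st():
    s=read_state(); M=Ro.from_quat(s["eef_rot"]).as_matrix()
    print("t",round(s["time"],2),"p",s["ee_pos"].round(4),"yaz",round(np.degrees(np.arctan2(M[1,1],M[0,1])),2),"zdir",M[:,2].round(3),"F",s["ft_force"].round(2),"T",s["torque"].round(3),"w",round(s["width"],4),"q",s["joint_positions"].round(2))
E
python3 - <<'E'
from h import *
st(); print(step((.5235,.2973,.16),-8.7))
T=cv2.imread("pics/top0.png");S=cv2.imread("pics/scene0.png")
# platform edges subpixel: gradient along normals for both cameras at z=.006
def edge(n,I,A,B):
    A=np.array(A);B=np.array(B)
    g=cv2.cvtColor(I,cv2.COLOR_BGR2HSV)[...,1].astype(np.float32) # saturation
    g=I[...,2].astype(np.float32)-I[...,0]
    d=(B-A)[:2]; d/=np.linalg.norm(d); nn=np.array([d[1],-d[0]]); pts=[]
    for f in np.linspace(.12,.88,40):
        o=A+(B-A)*f; ss=np.arange(-.008,.008,.0003)
        Q=np.array([[*(o[:2]+nn*q),.006] for q in ss]); uv=proj(n,Q).astype(np.float32)
        v=cv2.remap(g,uv[:,0][None],uv[:,1][None],cv2.INTER_LINEAR)[0]
        h=(v[:6].mean()+v[-6:].mean())/2; k=np.where(np.diff(np.sign(v-h)))[0]
        if len(k)==1: pts.append(o[:2]+nn*ss[k[0]])
    pts=np.array(pts); vx,vy,x,y=cv2.fitLine(pts.astype(np.float32),cv2.DIST_HUBER,0,1e-5,1e-5).ravel()
    s=-1 if vy>0 else 1
    return len(pts),np.degrees(np.arctan2(s*vx,-s*vy)) ,(x,y),pts
fr=np.array([.5235,.2973]);yb=np.array([.988,-.152])
for n,I,far,near in(("top",T,((.574,.3565,.006),(.5502,.199,.006)),((.4918,.3693,.006),(.468,.2112,.006))),("scene",S,((.5752,.3595,.006),(.5558,.2037,.006)),((.4941,.3728,.006),(.4804,.2661,.006)))):
    for e in(far,near):
        k,a,c,p=edge(n,I,*e); print(n,k,"angle of x_b",a,"offset along yb mm",((np.array(c)-fr)@yb*1000).round(2))
E
```

```text
t 0.1 p [0.1737 0.6    0.2218] yaz 73.85 zdir [-0.    -0.001 -1.   ] F [-0.28  0.24  0.87] T [0.015 0.034 0.024] w 0.0869 q [-1.31  0.33 -0.06  1.46  0.02  1.35 -0.09]
(array([-0.4201, -0.1934,  0.0621]), 1.4408, -1.7008)
top 40 angle of x_b -8.6996565 offset along yb mm 41.33
top 40 angle of x_b -8.97335 offset along yb mm -42.08
scene 40 angle of x_b -8.664331 offset along yb mm 45.87
scene 40 angle of x_b -8.843431 offset along yb mm -39.12
```

Request:
{"api": "move_arm", "payload": {"series": [[-0.4214,-0.1932,0.05,1.4425],[-0.4214,-0.1932,0.05,1.4425],[-0.4214,-0.1932,0.05,1.4425],[-0.4214,-0.1932,0.05,1.4425],[-0.4214,-0.1932,0.05,1.4425],[-0.4214,-0.1932,0.05,1.4425],[-0.4214,-0.1932,0.05,1.4425],[-0.4214,-0.1932,0.05,1.4425],[-0.4214,-0.1932,0.05,1.4425],[-0.4214,-0.1932,0.05,1.4425],[-0.4214,-0.1932,0.05,1.4425],[-0.4214,-0.1932,0.05,1.4425],[-0.4214,-0.1932,0.05,1.4425],[-0.4214,-0.1932,0.05,1.4425]], "claw": 1, "newtons": 60}}

```text
time: 1.5
ee_pos: [0.5239, 0.299, 0.1726]
eef_rot: [0.758, 0.652, 0.0, -0.0]
ft_force: [-0.1, -0.2, 0.9]
width: 0.087
```

```bash
cat > look.py <<'E'
from h import *
import sys
tag=sys.argv[1]; st()
out=[]
for a in sys.argv[2:]:
    n,u0,v0,u1,v1,k=a.split(","); k=int(k);u0,v0,u1,v1=map(int,(u0,v0,u1,v1))
    p,d=imaging.camera(n); np.save(f"{n}_{tag}.npy",d); cv2.imwrite(f"pics/{n}_{tag}_full.png",p[:,:,::-1])
    cv2.imwrite(f"pics/{n}_{tag}.png",cv2.resize(p[v0:v1,u0:u1,::-1],None,fx=k,fy=k,interpolation=cv2.INTER_CUBIC))
E
python3 look.py a scene,320,100,520,300,3 top,80,120,280,320,3; python3 -c "
from h import *
print(step((.5248,.2971,.05),-8.8))"
```

```text
t 1.5 p [0.5239 0.299  0.1726] yaz -8.6 zdir [-0.     0.001 -1.   ] F [-0.14 -0.17  0.86] T [-0.147  0.083 -0.01 ] w 0.087 q [-0.88  0.32  0.36  1.61 -0.12  1.23 -0.65]
(array([-0.0014,  0.0008,  0.1227]), 0.0023, -3.1393)
```

View pics/scene_a.png

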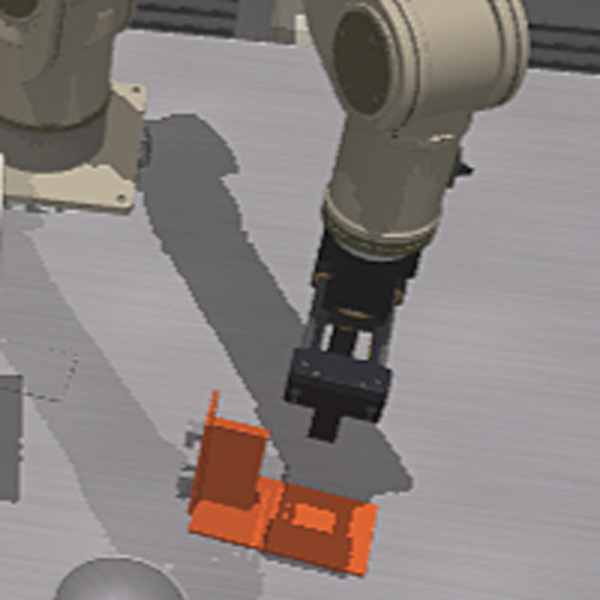

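View pics/top_a.png

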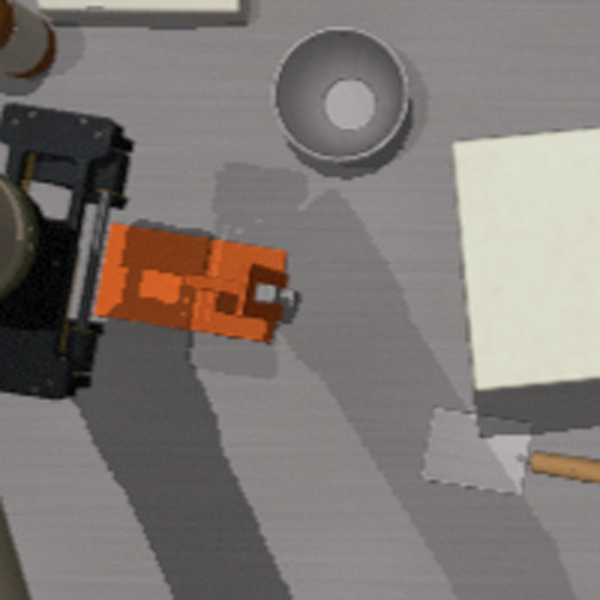

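Request:
{"api": "move_arm", "payload": {"series": [[0.006,0,0.05,0],[0.006,0,0.1,0],[0.006,0,0.135,0],[0.006,0,0.135,0],[0.006,0,0.135,0],[0.006,0,0.135,0]]}}

```text
time: 2.2
ee_pos: [0.5272, 0.3045, 0.0402]
eef_rot: [0.759, 0.651, 0.002, 0.0]
ft_force: [0.2, 1.4, 0.3]
width: 0.0874
```

```bash
python3 look.py b scene,360,200,470,300,7 top,90,170,210,260,6
```

```text
t 2.2 p [0.5272 0.3045 0.0402] yaz -8.79 zdir [ 0.003  0.002 -1.   ] F [0.19 1.42 0.31] T [-0.057  0.063  0.039] w 0.0874 q [-0.86  0.47  0.33  1.71 -0.18  0.98 -0.62]
```

View pics/scene_b.png

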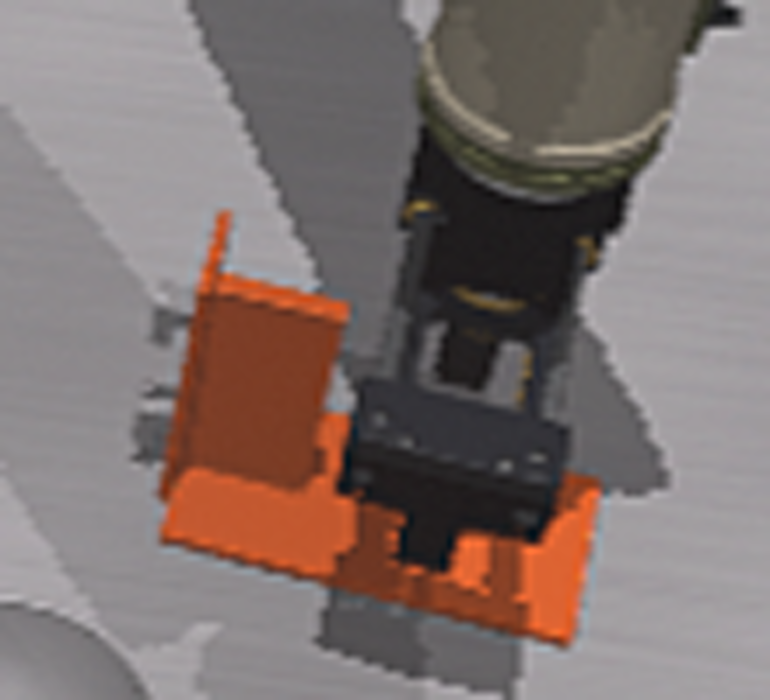

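View pics/top_b.png

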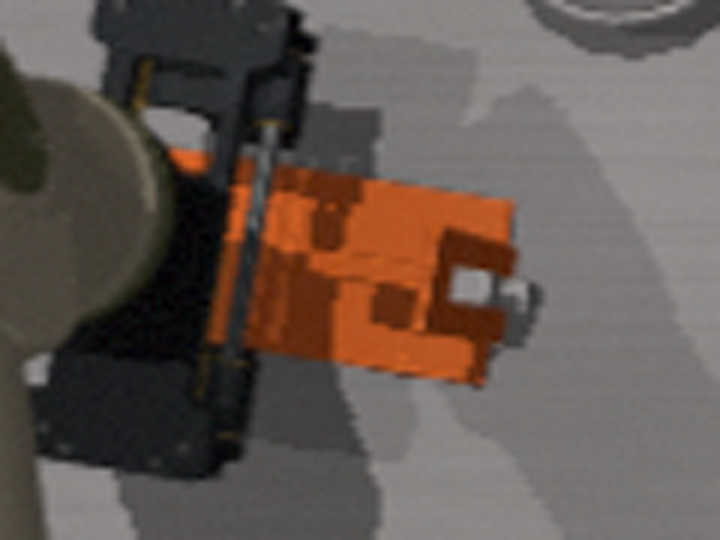

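```bash
python3 - <<'E'
from h import *
s=read_state();M=Ro.from_quat(s["eef_rot"]).as_matrix()
for n,o,k in(("scene",(360,200),7),("top",(90,170),6)):
  for y in(.0585,.0437,-.0437,-.0585):
    for x in(-.0095,.0095):
      p=s["ee_pos"]+M@np.array([x,y,0]); u=(proj(n,p)-o+.5)*k-.5; print(n,x,y,u.round(1))
E
python3 - <<'E'
import cv2
a=cv2.imread('pics/scene_b_full.png');cv2.imwrite('pics/sb2.png',cv2.resize(a[265:295,405:450],None,fx=16,fy=16,interpolation=cv2.INTER_CUBIC))
E
```

```text
scene -0.0095 0.0585 [389.6 569.8]
scene 0.0095 0.0585 [440.4 582.9]
scene -0.0095 0.0437 [396.3 540.4]
scene 0.0095 0.0437 [446.7 553.3]
scene -0.0095 -0.0437 [433.7 374.6]
scene 0.0095 -0.0437 [482.3 386.6]
scene -0.0095 -0.0585 [439.7 347.8]
scene 0.0095 -0.0585 [488.  359.6]
top -0.0095 0.0585 [295.5 116.9]
top 0.0095 0.0585 [252.2 110.1]
top -0.0095 0.0437 [289.5 150.3]
top 0.0095 0.0437 [246.2 143.5]
top -0.0095 -0.0437 [253.8 348.8]
top 0.0095 -0.0437 [210.3 342. ]
top -0.0095 -0.0585 [247.8 382.6]
top 0.0095 -0.0585 [204.2 375.8]
```

View pics/sb2.png

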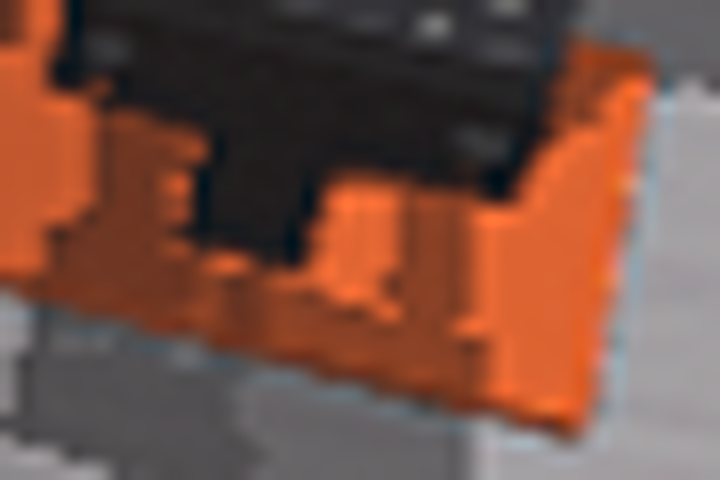

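Request:
{"api": "move_arm", "payload": {"series": [[0,0.0,0.01,0],[0,0,0.02,0],[0,0,0.026,0],[0,0,0.026,0],[0,0,0.026,0]]}}

```text
time: 2.8
ee_pos: [0.5257, 0.3034, 0.0113]
eef_rot: [0.759, 0.651, -0.0, 0.0]
ft_force: [-0.1, -0.4, 0.0]
width: 0.0871
```

```bash
python3 look.py c scene,395,255,455,300,12 top,100,170,200,260,8
```

```text
t 2.8 p [0.5257 0.3034 0.0113] yaz -8.8 zdir [-0. -0. -1.] F [-0.11 -0.37  0.05] T [-0.083  0.053 -0.015] w 0.0871 q [-0.85  0.51  0.32  1.73 -0.19  0.94 -0.61]
```

View pics/scene_c.png

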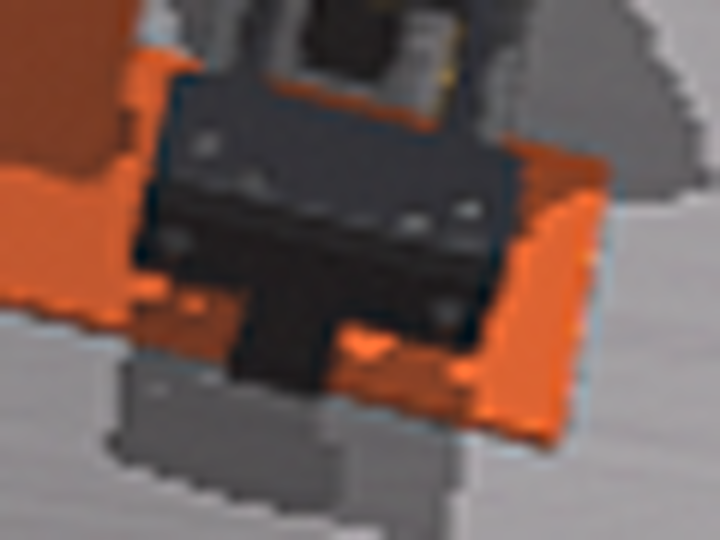

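View pics/top_c.png

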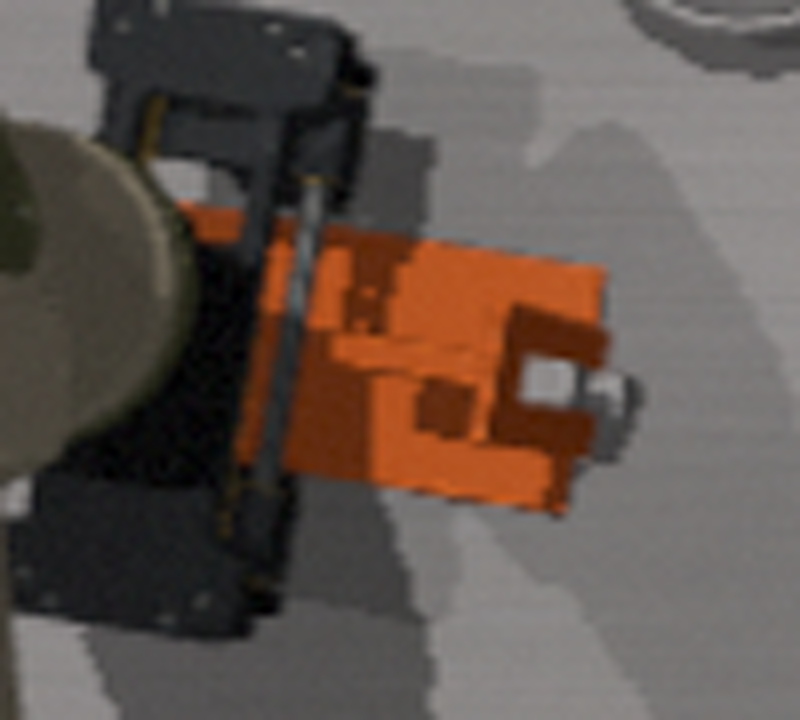

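Request:
{"api": "move_arm", "payload": {"series": [[0,0,0.003,0],[0,0,0.005,0],[0,0,0.0065,0],[0,0,0.0065,0]]}}

```text
time: 3.3
ee_pos: [0.5255, 0.3035, 0.0047]
eef_rot: [0.759, 0.651, -0.0, -0.0]
ft_force: [-1.3, 0.2, -0.2]
width: 0.0869
```

```bash
python3 -c "
from h import *
st()"
```

```text
t 3.3 p [0.5255 0.3035 0.0047] yaz -8.79 zdir [-0. -0. -1.] F [-1.26  0.16 -0.18] T [-0.04   0.207 -0.041] w 0.0869 q [-0.85  0.51  0.32  1.73 -0.19  0.92 -0.61]
```

Request:
{"api": "move_arm", "payload": {"series": [[0,0,0.002,0],[0,0,0.003,0],[0,0,0.003,0]]}}

```text
time: 3.6
ee_pos: [0.5256, 0.3036, 0.0018]
eef_rot: [0.759, 0.651, -0.0, -0.0]
ft_force: [-0.7, -0.2, -1.6]
width: 0.087
```

Request:
{"api": "move_arm", "payload": {"series": [[0,0,0,0],[0,0,0,0],[0,0,0,0],[0,0,0,0],[0,0,0,0]], "claw": -1, "newtons": 60}}

```text
time: 4.1
ee_pos: [0.5257, 0.3036, 0.002]
eef_rot: [0.759, 0.651, 0.0, -0.0]
ft_force: [-1.4, 2.2, -1.8]
width: 0.0824
```

```bash
python3 -c "
from h import *
st()"
```

```text
t 4.1 p [0.5257 0.3036 0.002 ] yaz -8.8 zdir [-0.  0. -1.] F [-1.41  2.25 -1.84] T [ 0.094  0.269 -0.032] w 0.0824 q [-0.85  0.52  0.31  1.74 -0.19  0.92 -0.61]
```

Request:
{"api": "move_arm", "payload": {"series": [[0,0,-0.005,0],[0,0,-0.015,0],[0,0,-0.03,0],[0,0,-0.05,0],[0,0,-0.05,0],[0,0,-0.05,0]]}}

```text
time: 4.7
ee_pos: [0.5261, 0.3038, 0.0527]
eef_rot: [0.759, 0.651, 0.001, -0.0]
ft_force: [-0.8, 0.4, -3.5]
width: 0.0825
```

```bash
python3 look.py d scene,350,170,470,290,6 top,80,170,210,270,6
```

```text
t 4.7 p [0.5261 0.3038 0.0527] yaz -8.79 zdir [ 0.001  0.001 -1.   ] F [-0.84  0.42 -3.51] T [0.079 0.085 0.013] w 0.0825 q [-0.86  0.45  0.33  1.71 -0.17  1.01 -0.63]
```

View pics/scene_d.png

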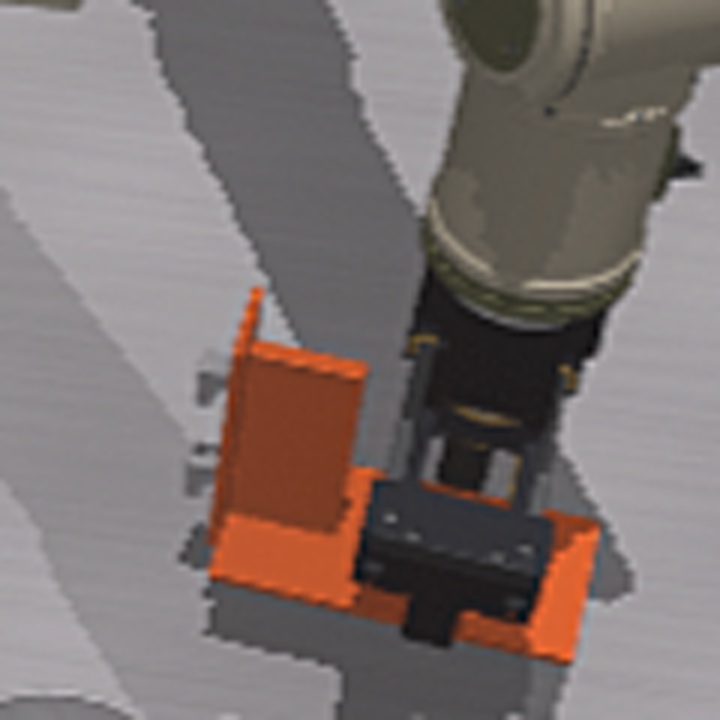

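View pics/top_d.png

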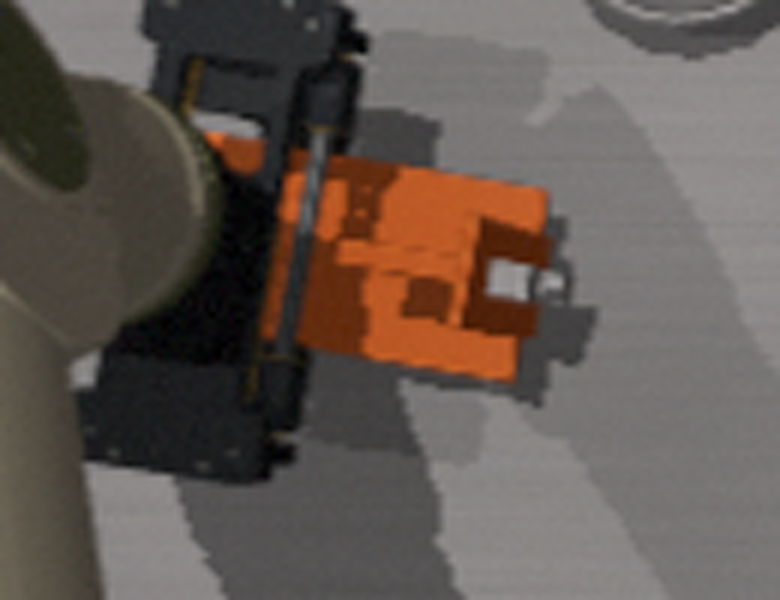

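```bash
python3 -c "
from h import *
print(step((.4994,.1545,.125),5.95))"
```

```text
(array([-0.1511, -0.0029, -0.0735]), -0.2572, 2.8844)
```

Request:
{"api": "move_arm", "payload": {"series": [[-0.01,0,-0.03,-0.03],[-0.03,0,-0.06,-0.09],[-0.06,-0.001,-0.073,-0.14],[-0.09,-0.002,-0.073,-0.2],[-0.12,-0.003,-0.073,-0.24],[-0.14,-0.003,-0.073,-0.257],[-0.15,-0.003,-0.073,-0.257],[-0.15,-0.003,-0.073,-0.257],[-0.15,-0.003,-0.073,-0.257],[-0.15,-0.003,-0.073,-0.257]]}}

```text
time: 5.8
ee_pos: [0.4998, 0.1572, 0.1248]
eef_rot: [0.669, 0.743, -0.0, -0.0]
ft_force: [0.9, 0.5, -2.4]
width: 0.0828
```

```bash
python3 look.py e scene,240,60,440,260,4 top,120,130,320,280,4
```

```text
t 5.8 p [0.4998 0.1572 0.1248] yaz 6.02 zdir [-0.  0. -1.] F [ 0.89  0.48 -2.41] T [0.125 0.058 0.037] w 0.0828 q [-0.73  0.19  0.38  1.87 -0.08  1.1  -0.22]
```

View pics/scene_e.png

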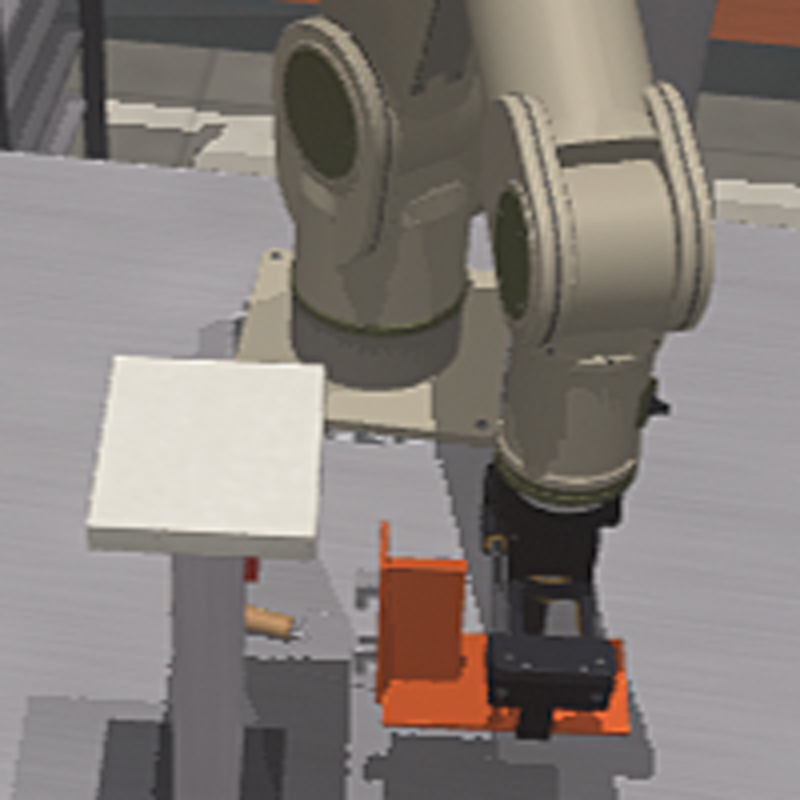

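View pics/top_e.png

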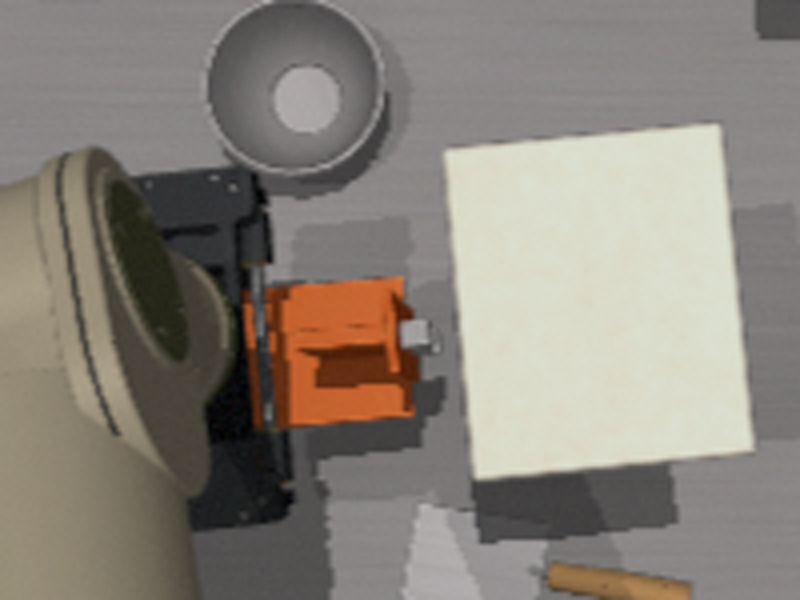

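```bash
cat >> h.py <<'E'
AZ=np.radians(5.95); NX=np.array([-np.sin(AZ),np.cos(AZ),0]); EY=np.array([np.cos(AZ),np.sin(AZ),0]); SEAT=np.array([.5191,-.0345,.085])
def brk(o,pts,pitch=0):
    out=[]
    for x,y,z in np.array(pts,float)/1000:
        x,z=x*np.cos(pitch)+z*np.sin(pitch),-x*np.sin(pitch)+z*np.cos(pitch)  # +pitch: top toward +x
        out.append(o-NX*x+EY*y+np.array([0,0,z]))
    return np.array(out)
E
python3 - <<'E'
from h import *
s=read_state();o=s["ee_pos"]-NX*.1036; o[2]-=.002
pts=[(-165,42,0),(-165,42,6),(-5,42,0),(-5,42,6),(-5,22,125),(0,22,125),(-55,5,110),(15,7,73),(15,7,13),(-165,-42,6),(-5,-42,6)]
P=brk(o,pts); print(o,SEAT)
for a,b,c in zip(pts,(proj("scene",P)-(240,60)+.5)*4-.5,(proj("top",P)-(120,130)+.5)*4-.5): print(a,b.round(0),c.round(0))
E
python3 - <<'E'
import cv2
a=cv2.imread('pics/scene_e_full.png');cv2.imwrite('pics/se2.png',cv2.resize(a[185:250,295:405],None,fx=7,fy=7,interpolation=cv2.INTER_CUBIC))
E
```

```text
[0.51056872 0.05380527 0.122857  ] [ 0.5191 -0.0345  0.085 ]
(-165, 42, 0) [625. 735.] [135. 300.]
(-165, 42, 6) [626. 729.] [132. 300.]
(-5, 42, 0) [378. 721.] [401. 274.]
(-5, 42, 6) [379. 715.] [400. 273.]
(-5, 22, 125) [391. 563.] [373. 287.]
(0, 22, 125) [383. 562.] [382. 286.]
(-55, 5, 110) [469. 565.] [286. 331.]
(15, 7, 73) [355. 603.] [425. 319.]
(15, 7, 13) [350. 667.] [438. 327.]
(-165, -42, 6) [618. 636.] [144. 440.]
(-5, -42, 6) [381. 624.] [413. 413.]
```

View pics/se2.png

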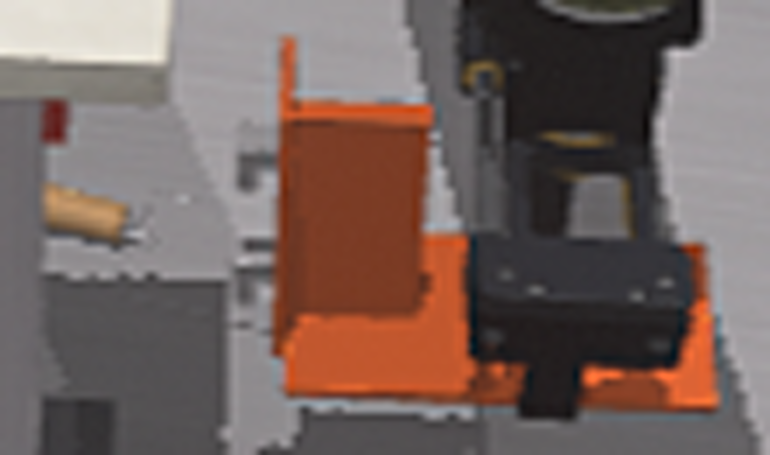

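```bash
python3 -c "
from h import *
st();print(step((.5041,.1097,.106),5.95))"
```

```text
t 5.9 p [0.4998 0.1568 0.1249] yaz 6.01 zdir [-0.  0. -1.] F [ 0.07  0.02 -3.95] T [ 0.106  0.084 -0.029] w 0.0824 q [-0.73  0.19  0.38  1.87 -0.08  1.1  -0.22]
(array([-0.0473, -0.0007,  0.0189]), 0.001, -3.1406)
```

Request:
{"api": "move_arm", "payload": {"series": [[-0.015,0,0.01,0],[-0.03,0,0.0185,0],[-0.04,-0.0005,0.0185,0],[-0.047,-0.0005,0.0185,0],[-0.047,-0.0005,0.0185,0],[-0.047,-0.0005,0.0185,0]]}}

```text
time: 6.5
ee_pos: [0.5045, 0.1097, 0.107]
eef_rot: [0.669, 0.743, 0.001, 0.0]
ft_force: [-0.6, -0.3, -3.1]
width: 0.0824
```

```bash
python3 look.py f scene,250,130,390,250,5 top,150,140,320,260,4;  python3 -c "
from h import *
print(step((.5041,.1097,.106),5.95))"
```

```text
t 6.5 p [0.5045 0.1097 0.107 ] yaz 5.95 zdir [ 0.001  0.001 -1.   ] F [-0.56 -0.29 -3.13] T [0.095 0.066 0.004] w 0.0824 q [-0.67  0.2   0.41  1.91 -0.09  1.06 -0.12]
(array([-0.0001, -0.0002,  0.0008]), 0.0006, -3.141)
```

View pics/scene_f.png

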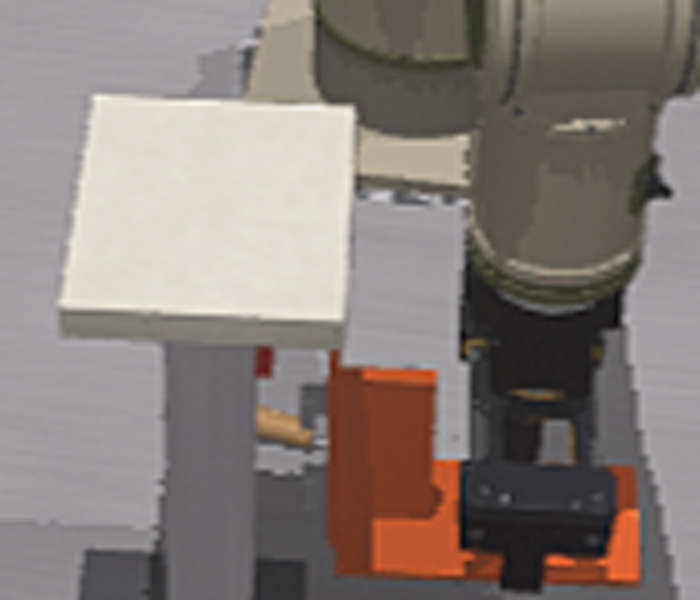

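View pics/top_f.png

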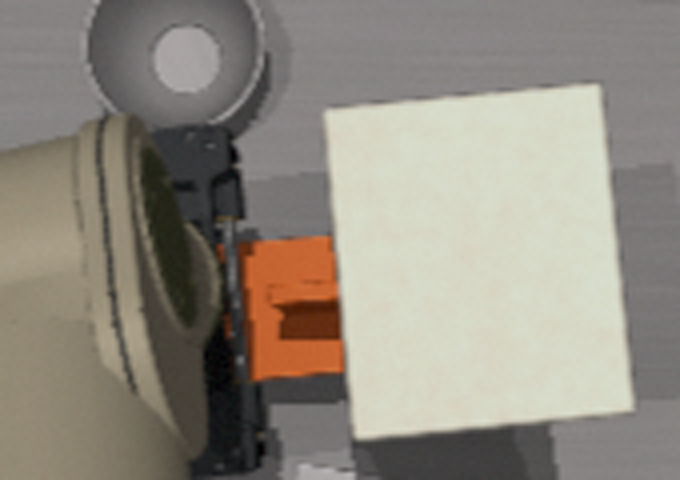

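```bash
python3 - <<'E'
from h import *
a=np.array(ray("top",225,217.1,.11)); b=np.array(ray("top",234.6,208.5,.322)); t=read_state()["ee_pos"]
print(a,b,"lateral brk",(a-b)@EY*1000,"tool vs brk",(t-a)@EY*1000, "tool vs seat",(t-SEAT)@EY*1000)
# scene: platform far edge & hood/foot in scene
E
python3 - <<'E'
import cv2
a=cv2.imread('pics/top_f_full.png');cv2.imwrite('pics/tf2.png',cv2.resize(a[160:260,195:270],None,fx=8,fy=8,interpolation=cv2.INTER_CUBIC)[:, :600])
E
```

```text
[0.50677066 0.05213653 0.11      ] [0.51111052 0.00819145 0.322     ] lateral brk 0.23888399755847123 tool vs brk 3.551506211312991 tool vs seat 0.2693738562100992
```

View pics/tf2.png

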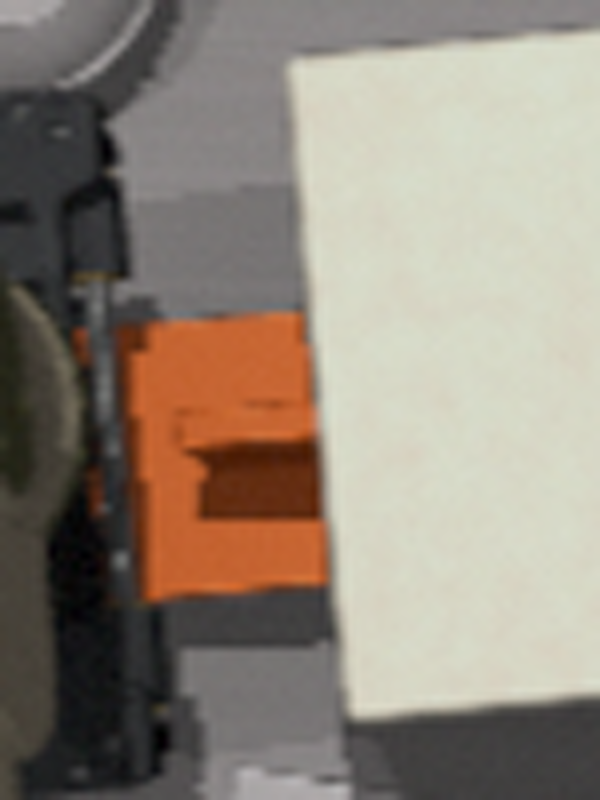

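Request:
{"api": "move_arm", "payload": {"series": [[-0.01,0,0.0,0],[-0.018,0,0,0],[-0.024,0,0,0],[-0.028,0,0,0],[-0.03,0,0,0],[-0.03,0,0,0]]}}

```text
time: 7.2
ee_pos: [0.5073, 0.0791, 0.1065]
eef_rot: [0.67, 0.743, 0.0, -0.0]
ft_force: [1.2, 0.7, -1.5]
width: 0.0826
```

```bash
python3 look.py g scene,250,130,390,250,5
```

```text
t 7.2 p [0.5073 0.0791 0.1065] yaz 5.92 zdir [-0.  0. -1.] F [ 1.16  0.66 -1.51] T [ 0.114  0.092 -0.015] w 0.0826 q [-0.63  0.19  0.43  1.91 -0.09  1.05 -0.06]
```

View pics/scene_g.png

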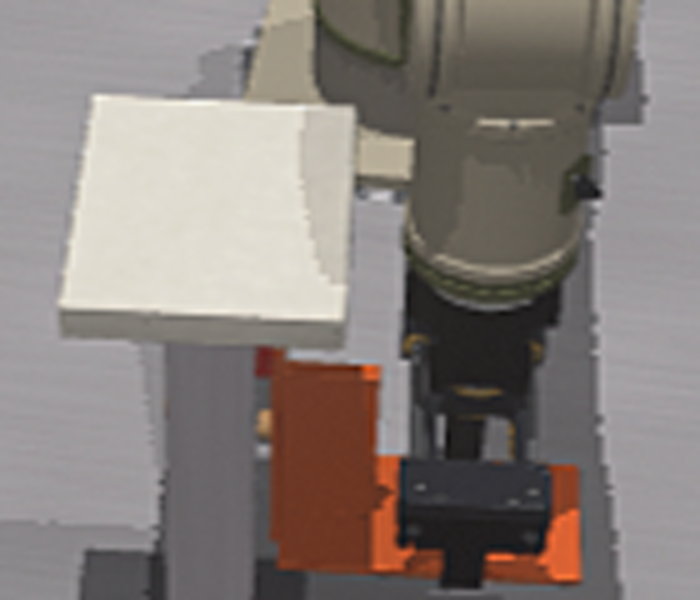

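Request:
{"api": "move_arm", "payload": {"series": [[-0.003,0,0.0,0],[-0.006,0,0,0],[-0.006,0,0,0]]}}

```text
time: 7.55
ee_pos: [0.5076, 0.0742, 0.1063]
eef_rot: [0.669, 0.743, 0.0, -0.001]
ft_force: [0.0, 5.7, -6.4]
width: 0.0826
```

```bash
python3 -c "
from h import *
st()"
```

```text
t 7.55 p [0.5076 0.0742 0.1063] yaz 6.0 zdir [-0.     0.001 -1.   ] F [ 0.05  5.74 -6.41] T [1.147 0.089 0.097] w 0.0826 q [-0.62  0.19  0.43  1.92 -0.09  1.05 -0.05]
```

Request:
{"api": "move_arm", "payload": {"series": [[-0.002,0,0.0,0],[-0.004,0,0,0],[-0.004,0,0,0]]}}

```text
time: 7.85
ee_pos: [0.5078, 0.0711, 0.1061]
eef_rot: [0.669, 0.743, 0.0, -0.001]
ft_force: [-0.3, 8.2, -8.1]
width: 0.0822
```

```bash
python3 look.py h scene,250,130,390,250,5
```

```text
t 7.85 p [0.5078 0.0711 0.1061] yaz 6.05 zdir [-0.001  0.002 -1.   ] F [-0.34  8.23 -8.08] T [1.708 0.084 0.13 ] w 0.0822 q [-0.62  0.19  0.43  1.92 -0.09  1.05 -0.04]
```

View pics/scene_h.png

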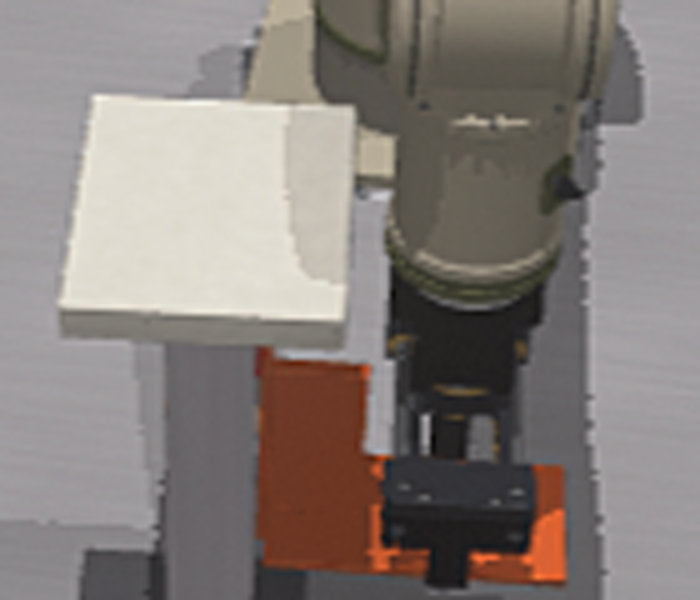

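Request:
{"api": "move_arm", "payload": {"series": [[-0.001,0,0.001,0],[-0.002,0,0.002,0],[-0.003,0,0.002,0],[-0.003,0,0.002,0]]}}

```text
time: 8.3
ee_pos: [0.508, 0.0687, 0.104]
eef_rot: [0.669, 0.744, 0.0, -0.001]
ft_force: [0.4, 10.1, -8.8]
width: 0.0823
```

```bash
python3 look.py i scene,250,130,390,250,5
```

```text
t 8.3 p [0.508  0.0687 0.104 ] yaz 6.08 zdir [-0.001  0.002 -1.   ] F [ 0.36 10.08 -8.77] T [2.129 0.112 0.081] w 0.0823 q [-0.61  0.19  0.43  1.92 -0.1   1.05 -0.03]
```

View pics/scene_i.png

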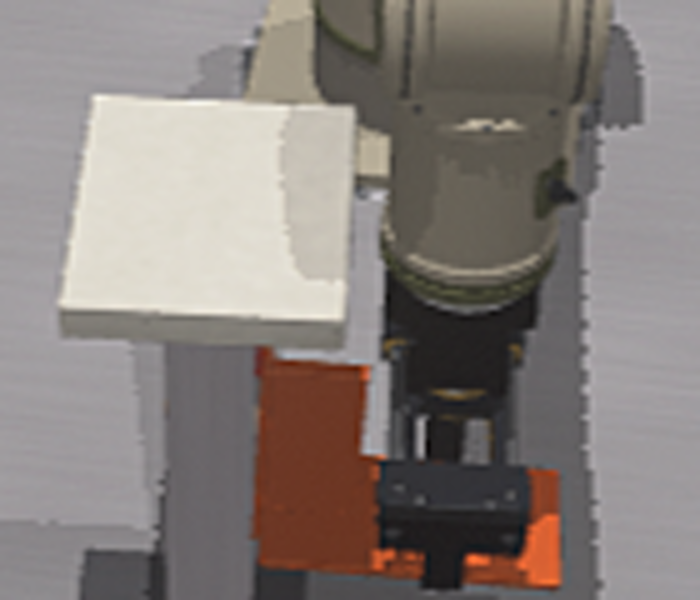

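Request:
{"api": "move_arm", "payload": {"series": [[-0.001,0,0.002,0],[-0.001,0,0.004,0],[-0.001,0,0.004,0]]}}

```text
time: 8.65
ee_pos: [0.5083, 0.0682, 0.1005]
eef_rot: [0.669, 0.744, 0.001, -0.001]
ft_force: [-2.4, 12.0, -3.8]
width: 0.0825
```

```bash
python3 look.py j scene,265,180,375,255,7
```

```text
t 8.65 p [0.5083 0.0682 0.1005] yaz 6.09 zdir [-0.001  0.003 -1.   ] F [-2.39 12.04 -3.82] T [ 2.254  0.497 -0.051] w 0.0825 q [-0.61  0.2   0.43  1.92 -0.1   1.04 -0.03]
```

View pics/scene_j.png

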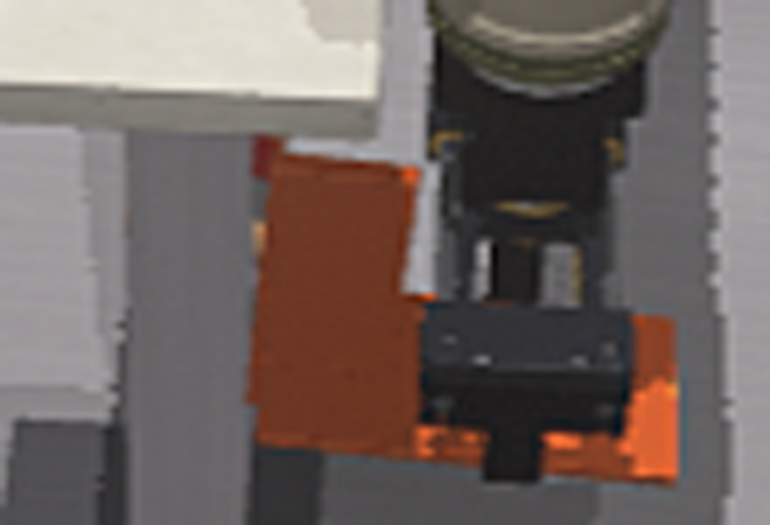

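Request:
{"api": "move_arm", "payload": {"series": [[0.0,0,-0.003,0],[0.003,0,-0.003,0],[0.01,0,-0.003,0],[0.02,0,-0.003,0],[0.035,0,-0.003,0],[0.06,0,-0.003,0],[0.09,0,-0.003,0],[0.12,0,0.02,0],[0.13,0,0.05,0],[0.13,0,0.075,0],[0.13,0,0.085,0],[0.13,0,0.085,0]]}}

```text
time: 9.9
ee_pos: [0.4946, 0.1938, 0.0145]
eef_rot: [0.67, 0.743, -0.001, -0.0]
ft_force: [0.0, -0.6, -2.9]
width: 0.0826
```

```bash
python3 look.py k scene,300,150,440,270,5
```

```text
t 9.9 p [0.4946 0.1938 0.0145] yaz 5.91 zdir [-0.002 -0.002 -1.   ] F [ 0.04 -0.59 -2.94] T [0.001 0.035 0.011] w 0.0826 q [-0.75  0.36  0.33  1.93 -0.15  0.88 -0.24]
```

View pics/scene_k.png

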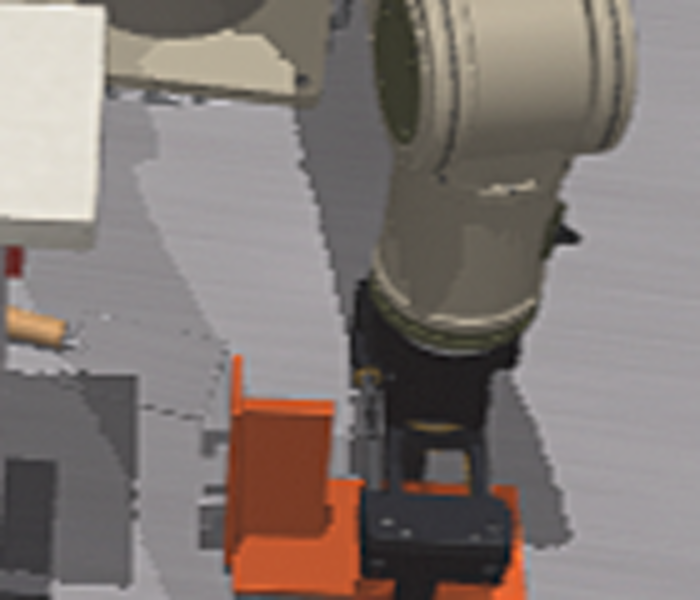

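Request:
{"api": "move_arm", "payload": {"series": [[0,0,0.004,0],[0,0,0.008,0],[0,0,0.0115,0],[0,0,0.0115,0]]}}

```text
time: 10.35
ee_pos: [0.4954, 0.1945, 0.004]
eef_rot: [0.67, 0.743, 0.0, 0.0]
ft_force: [1.1, -0.1, -2.3]
width: 0.0827
```

Request:
{"api": "move_arm", "payload": {"series": [[0,0,0,0],[0,0,0,0],[0,0,0,0],[0,0,0,0]], "claw": 1}}

```text
time: 10.75
ee_pos: [0.4956, 0.1946, 0.0043]
eef_rot: [0.67, 0.743, 0.0, 0.0]
ft_force: [-0.1, -0.6, 0.8]
width: 0.0867
```

Request:
{"api": "move_arm", "payload": {"series": [[-0.004,0,0,0],[-0.007,0,0,0],[-0.008,0,0,0],[-0.008,0,0,0]]}}

```text
time: 11.15
ee_pos: [0.4963, 0.1862, 0.0041]
eef_rot: [0.67, 0.743, 0.0, 0.0]
ft_force: [-0.3, 0.1, -0.4]
width: 0.087
```

```bash
python3 look.py l scene,300,180,440,290,5 top,110,130,290,280,4
```

```text
t 11.15 p [0.4963 0.1862 0.0041] yaz 5.9 zdir [ 0.  0. -1.] F [-0.3   0.08 -0.39] T [-0.086  0.037 -0.013] w 0.087 q [-0.73  0.37  0.33  1.94 -0.16  0.85 -0.21]
```

View pics/scene_l.png

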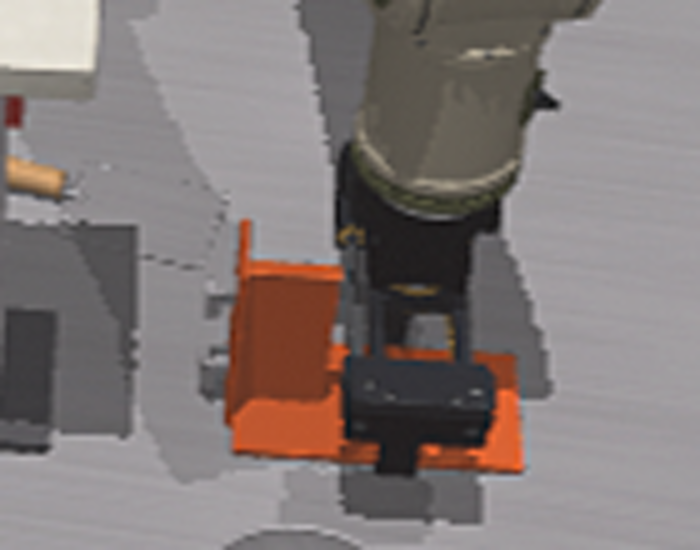

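View pics/top_l.png

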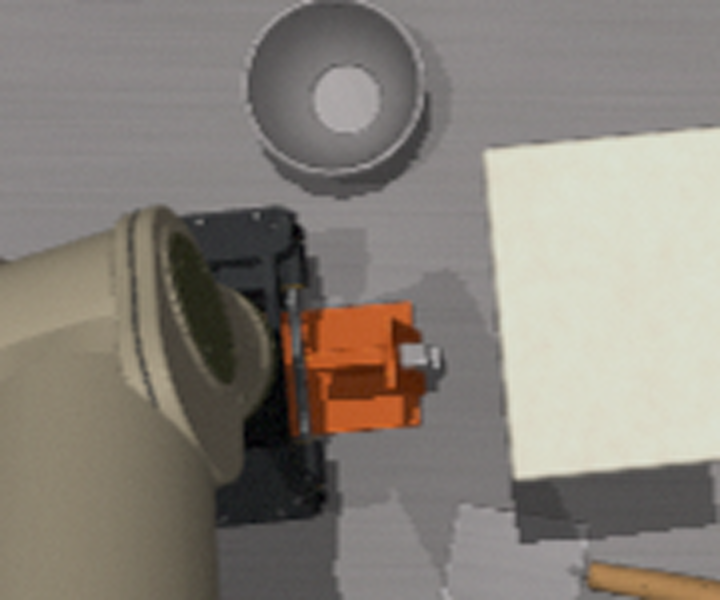

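Request:
{"api": "move_arm", "payload": {"series": [[-0.001,0,0.001,0],[-0.002,0,0.0015,0],[-0.002,0,0.0015,0]]}}

```text
time: 11.55
ee_pos: [0.4963, 0.1844, 0.0024]
eef_rot: [0.67, 0.743, -0.0, -0.0]
ft_force: [-0.6, -0.2, -0.2]
width: 0.087
```

Request:
{"api": "move_arm", "payload": {"series": [[-0.001,0,0,0],[-0.0015,0,0,0],[-0.0015,0,0,0]]}}

```text
time: 11.85
ee_pos: [0.4966, 0.183, 0.0025]
eef_rot: [0.67, 0.743, 0.0, -0.0]
ft_force: [-1.3, 0.9, 0.6]
width: 0.0867
```

Request:
{"api": "move_arm", "payload": {"series": [[-0.001,0,0,0],[-0.0015,0,0,0],[-0.0015,0,0,0]]}}

```text
time: 12.15
ee_pos: [0.4967, 0.1815, 0.0025]
eef_rot: [0.67, 0.743, 0.0, -0.0]
ft_force: [0.2, 0.5, -0.4]
width: 0.0874
```

```bash
python3 look.py m scene,330,210,420,280,8 top,160,180,240,250,8
```

```text
t 12.15 p [0.4967 0.1815 0.0025] yaz 5.92 zdir [-0.  0. -1.] F [ 0.19  0.46 -0.41] T [-0.11   0.03  -0.019] w 0.0874 q [-0.72  0.37  0.33  1.95 -0.16  0.85 -0.2 ]
```

View pics/scene_m.png

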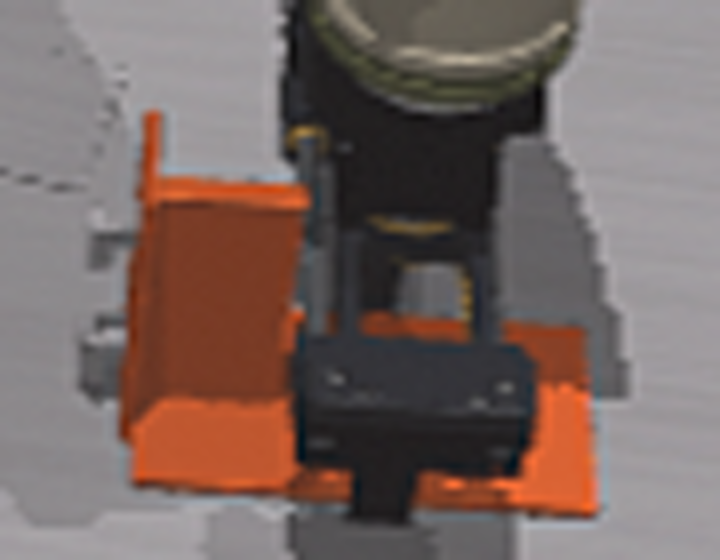

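View pics/top_m.png

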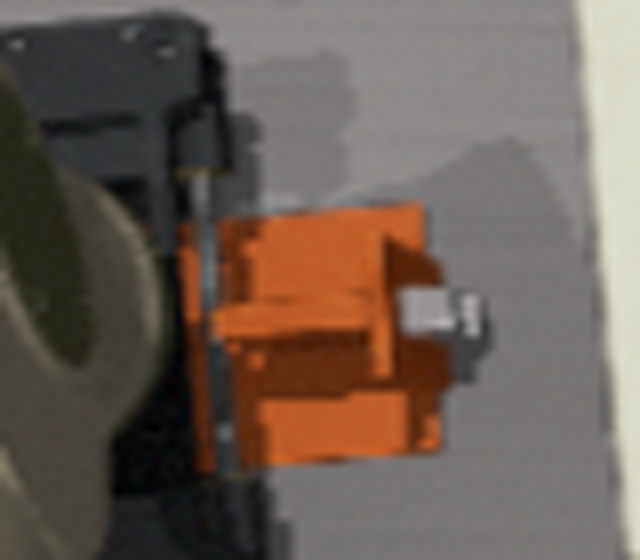

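Request:
{"api": "move_arm", "payload": {"series": [[-0.001,0,0,0],[-0.002,0,0,0],[-0.002,0,0,0],[-0.002,0,0,0]]}}

```text
time: 12.65
ee_pos: [0.4969, 0.18, 0.0027]
eef_rot: [0.669, 0.743, 0.0, -0.0]
ft_force: [-1.2, 2.6, 1.8]
width: 0.0868
```

```bash
python3 look.py n scene,330,210,420,280,8
```

```text
t 12.65 p [0.4969 0.18   0.0027] yaz 5.95 zdir [ 0.     0.001 -1.   ] F [-1.21  2.62  1.83] T [0.319 0.056 0.005] w 0.0868 q [-0.72  0.37  0.33  1.95 -0.16  0.85 -0.2 ]
```

View pics/scene_n.png

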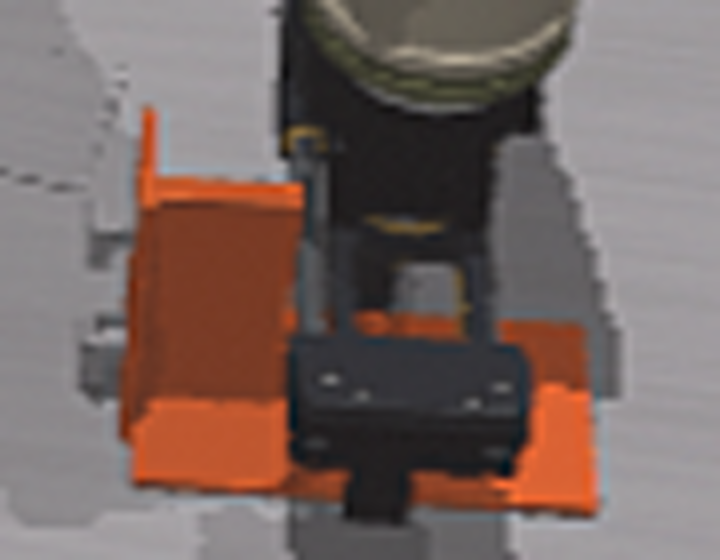

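```bash
python3 - <<'E'
from h import *
t=np.array([.4967,.1815,0])
def px(u,v,o,k): return o[0]+(u+.5)/k-.5,o[1]+(v+.5)/k-.5
for n,o,k,pts in(("top",(160,180),8,[(424,205),(441,452)]),("scene",(330,210),8,[(134,480),(598,508)])):
    for p in pts:
        X=ray(n,*px(*p,o,k),.006); print(n,p,X.round(4),"x_b rel tool",((X-t)@-NX*1000).round(1),"y",((X-t)@EY*1000).round(1))
# flange/rod estimates: project axis at heights
for z in(.15,.17,.19,.21,.25):
    print(z,(proj("scene",(.4969,.18,z))-(330,210)+.5)*8, [((proj("scene",np.array([.4969,.18,z])-NX*.044))-(330,210)+.5)*8])
E
```

```text
top (424, 205) [0.5448 0.0987 0.006 ] x_b rel tool 87.3 y 39.3
top (441, 452) [0.4615 0.092  0.006 ] x_b rel tool 85.4 y -44.2
scene (134, 480) [0.5495 0.1035 0.006 ] x_b rel tool 83.1 y 44.5
scene (598, 508) [0.5335 0.2614 0.006 ] x_b rel tool -75.7 y 44.8
0.15 [417.1407067  112.78337905] [array([282.25602205, 105.6296915 ])]
0.17 [424.66473552  70.24689807] [array([288.40154802,  63.10383469])]
0.19 [432.34277394  26.83973635] [array([294.67261915,  19.70922955])]
0.21 [440.17959951 -17.46511551] [array([301.07312222, -24.58101973])]
0.25 [ 456.34973115 -108.88163105] [array([ 314.27879049, -115.96170227])]
```

Request:
{"api": "move_arm", "payload": {"series": [[0.001,0,0,0],[0.001,0,0,0],[0.001,0,0.0,0]]}}

```text
time: 13.0
ee_pos: [0.4967, 0.1806, 0.0025]
eef_rot: [0.67, 0.743, -0.0, -0.0]
ft_force: [-0.7, 2.0, -0.3]
width: 0.0869
```

Request:
{"api": "move_arm", "payload": {"series": [[0,0,0,0],[0,0,0,0],[0,0,0,0],[0,0,0,0],[0,0,0,0]], "claw": -1, "newtons": 60}}

```text
time: 13.5
ee_pos: [0.4967, 0.1805, 0.0025]
eef_rot: [0.67, 0.743, -0.0, -0.0]
ft_force: [-0.6, 1.5, 0.2]
width: 0.0826
```

```bash
python3 -c "
from h import *
st()"
```

```text
t 13.5 p [0.4967 0.1805 0.0025] yaz 5.93 zdir [-0.  0. -1.] F [-0.62  1.53  0.19] T [ 0.119  0.092 -0.015] w 0.0826 q [-0.72  0.37  0.33  1.95 -0.16  0.85 -0.2 ]
```

```bash
python3 -c "
from h import *
print(step((.5055,.0958,.105),5.95))"
```

```text
(array([-0.0852, -0.    , -0.1025]), -0.0004, 3.1412)
```

Request:
{"api": "move_arm", "payload": {"series": [[0,0,-0.01,0],[0,0,-0.03,0],[0,0,-0.06,0],[0,0,-0.09,0],[-0.02,0,-0.1025,0],[-0.045,0,-0.1025,0],[-0.065,0,-0.1025,0],[-0.08,0,-0.1025,0],[-0.085,0,-0.1025,0],[-0.085,0,-0.1025,0],[-0.085,0,-0.1025,0]]}}

```text
time: 14.6
ee_pos: [0.5054, 0.097, 0.105]
eef_rot: [0.669, 0.743, 0.0, -0.0]
ft_force: [0.9, -0.2, -2.9]
width: 0.0823
```

```bash
python3 look.py o scene,260,130,390,250,6 top,150,140,290,260,5
```

```text
t 14.6 p [0.5054 0.097  0.105 ] yaz 5.99 zdir [-0.  0. -1.] F [ 0.88 -0.21 -2.94] T [0.022 0.035 0.04 ] w 0.0823 q [-0.65  0.2   0.42  1.91 -0.09  1.05 -0.09]
```

View pics/scene_o.png

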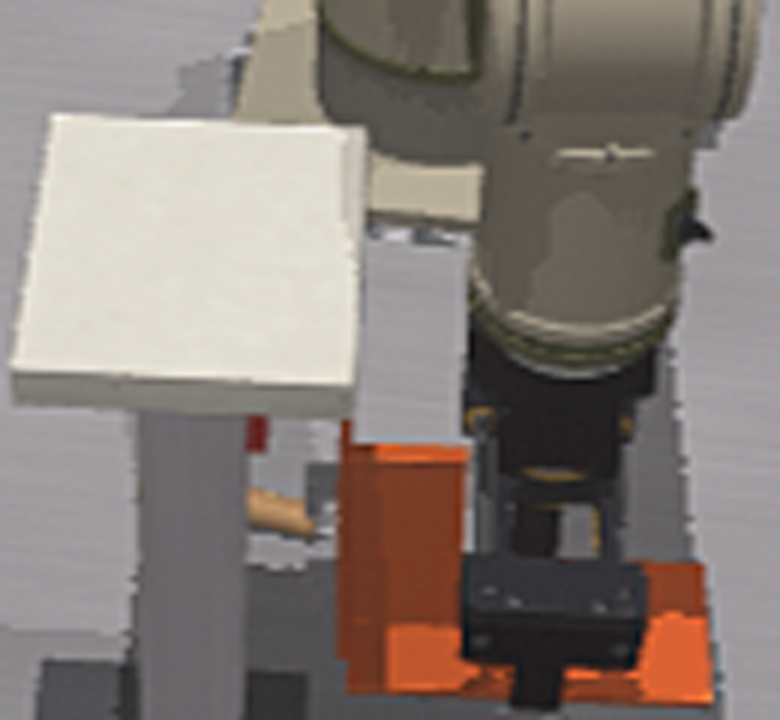

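View pics/top_o.png

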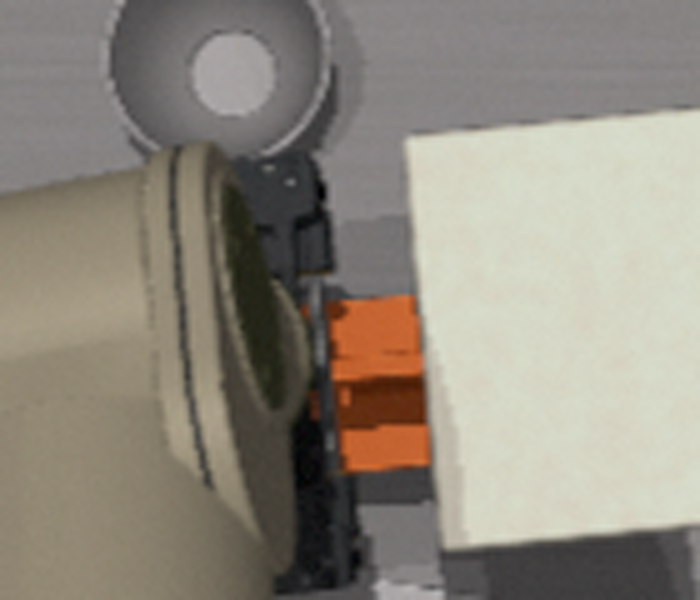

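Request:
{"api": "move_arm", "payload": {"series": [[-0.01,0,0.0,0],[-0.018,0,0,0],[-0.024,0,0,0],[-0.029,0,0,0],[-0.032,0,0,0],[-0.032,0,0,0]]}}

```text
time: 15.3
ee_pos: [0.5089, 0.0639, 0.105]
eef_rot: [0.67, 0.743, 0.0, -0.0]
ft_force: [-0.5, -0.6, -1.6]
width: 0.0824
```

```bash
python3 -c "
from h import *
st()"
```

```text
t 15.3 p [0.5089 0.0639 0.105 ] yaz 5.9 zdir [-0.  0. -1.] F [-0.5  -0.59 -1.62] T [ 0.034  0.073 -0.011] w 0.0824 q [-0.61  0.19  0.44  1.92 -0.09  1.05 -0.03]
```

Request:
{"api": "move_arm", "payload": {"series": [[-0.002,0,0.0,0],[-0.004,0,0,0],[-0.005,0,0,0],[-0.005,0,0,0]]}}

```text
time: 15.7
ee_pos: [0.5093, 0.0597, 0.1049]
eef_rot: [0.669, 0.743, 0.0, -0.0]
ft_force: [-0.3, 5.1, -4.7]
width: 0.082
```

```bash
python3 look.py p scene,260,150,370,255,7
```

```text
t 15.7 p [0.5093 0.0597 0.1049] yaz 5.96 zdir [-0.  0. -1.] F [-0.25  5.07 -4.69] T [0.802 0.165 0.026] w 0.082 q [-0.6   0.19  0.44  1.92 -0.1   1.05 -0.02]
```

View pics/scene_p.png

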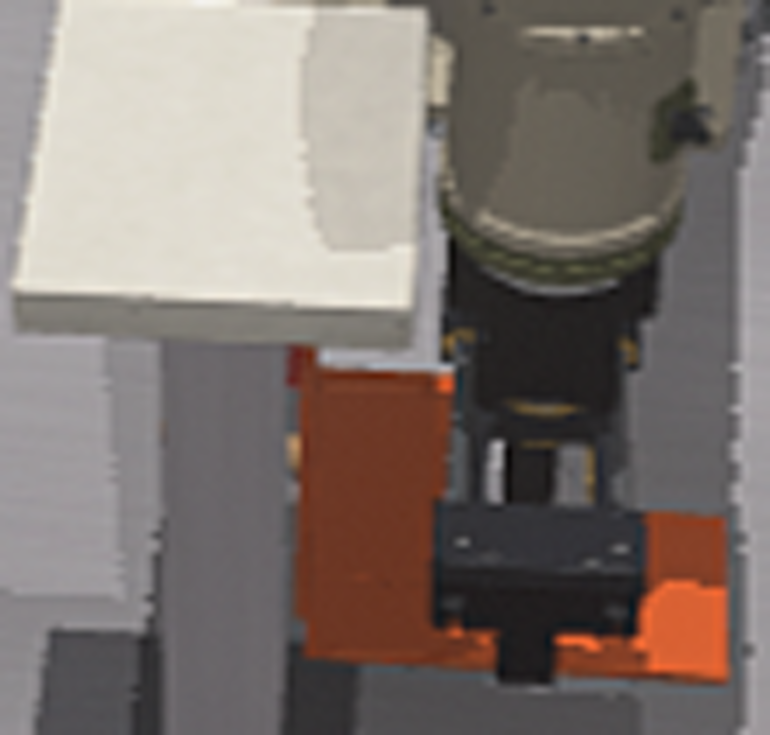

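Request:
{"api": "move_arm", "payload": {"series": [[-0.0015,0,0.0,0],[-0.003,0,0,0],[-0.0045,0,0,0],[-0.0045,0,0,0]]}}

```text
time: 16.15
ee_pos: [0.5097, 0.0552, 0.1049]
eef_rot: [0.669, 0.743, 0.0, -0.0]
ft_force: [-0.9, 6.5, -6.1]
width: 0.0823
```

```bash
python3 look.py q scene,260,150,370,255,7
```

```text
t 16.15 p [0.5097 0.0552 0.1049] yaz 5.96 zdir [-0.     0.001 -1.   ] F [-0.88  6.47 -6.13] T [0.957 0.152 0.072] w 0.0823 q [-0.6   0.19  0.44  1.92 -0.1   1.05 -0.01]
```

View pics/scene_q.png

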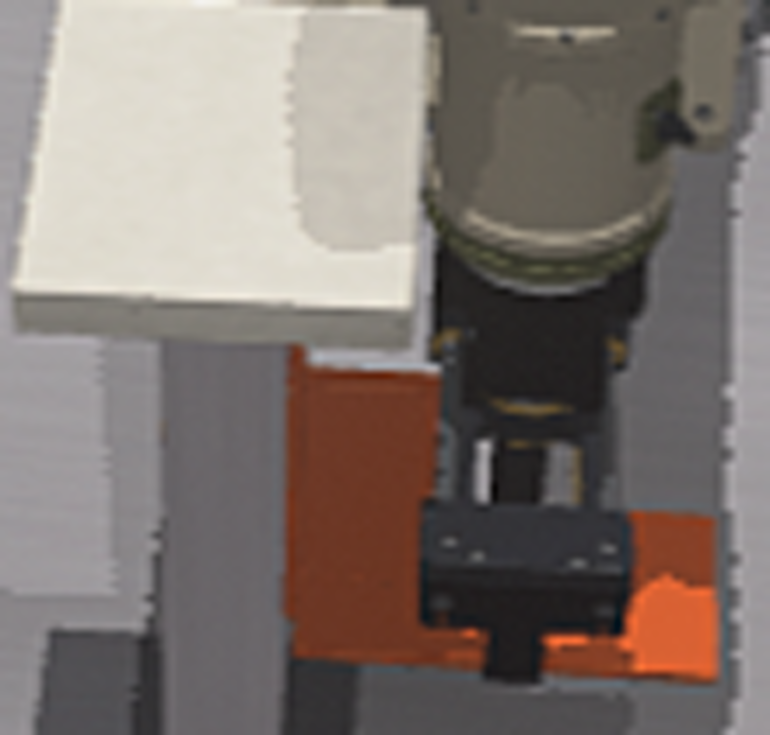

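Request:
{"api": "move_arm", "payload": {"series": [[-0.001,0,0.0,0],[-0.0015,0,0,0],[-0.0015,0,0,0]]}}

```text
time: 16.5
ee_pos: [0.5097, 0.0544, 0.1049]
eef_rot: [0.669, 0.743, 0.0, -0.001]
ft_force: [-0.7, 6.9, -4.4]
width: 0.0819
```

```bash
python3 -c "
from h import *
st()"
```

```text
t 16.5 p [0.5097 0.0544 0.1049] yaz 6.0 zdir [-0.     0.001 -1.   ] F [-0.69  6.95 -4.43] T [1.129 0.269 0.003] w 0.0819 q [-0.6   0.19  0.45  1.92 -0.1   1.05 -0.01]
```

Request:
{"api": "move_arm", "payload": {"series": [[-0.001,0,0.0,0],[-0.0015,0,0,0],[-0.0015,0,0,0]]}}

```text
time: 16.8
ee_pos: [0.5097, 0.0545, 0.1049]
eef_rot: [0.668, 0.744, 0.0, -0.001]
ft_force: [-4.6, 8.8, -3.7]
width: 0.0822
```

Request:
{"api": "move_arm", "payload": {"series": [[0,0,0.002,0],[0,0,0.004,0],[0,0,0.005,0],[0,0,0.005,0]]}}

```text
time: 17.2
ee_pos: [0.5109, 0.0546, 0.1009]
eef_rot: [0.668, 0.744, 0.001, -0.0]
ft_force: [-1.3, 8.8, 0.7]
width: 0.082
```

```bash
python3 look.py r scene,260,150,370,255,7
```

```text
t 17.2 p [0.5109 0.0546 0.1009] yaz 6.14 zdir [ 0.002  0.002 -1.   ] F [-1.3   8.76  0.71] T [0.56  0.115 0.006] w 0.082 q [-0.59  0.2   0.44  1.92 -0.1   1.04  0.  ]
```

View pics/scene_r.png

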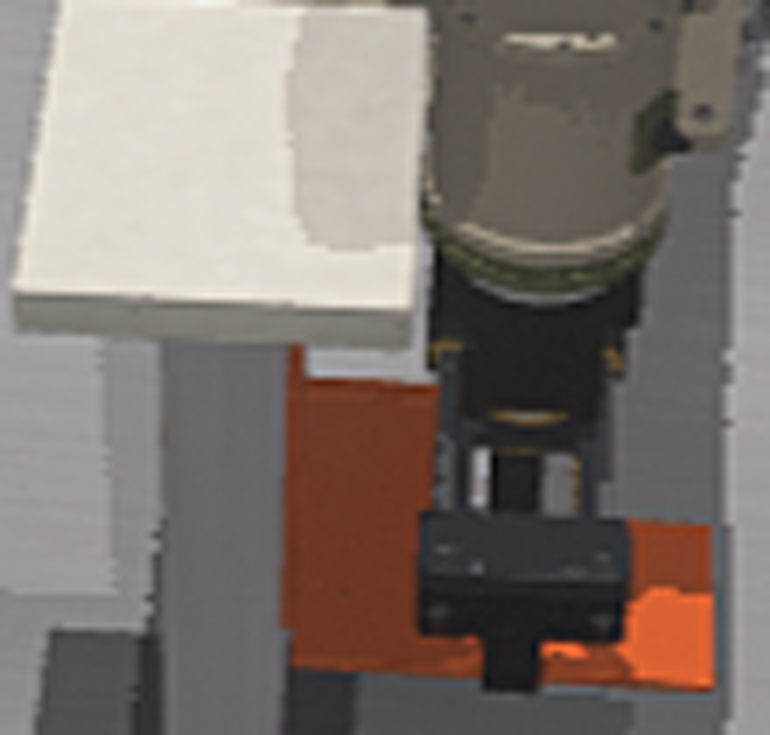

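Request:
{"api": "move_arm", "payload": {"series": [[0,0,0.002,0],[0,0,0.004,0],[0,0,0.005,0],[0,0,0.005,0]]}}

```text
time: 17.65
ee_pos: [0.5112, 0.0546, 0.096]
eef_rot: [0.668, 0.744, 0.002, 0.0]
ft_force: [-0.3, 6.1, 0.5]
width: 0.0824
```

```bash
python3 look.py s scene,260,150,370,255,7
```

```text
t 17.65 p [0.5112 0.0546 0.096 ] yaz 6.15 zdir [ 0.002  0.002 -1.   ] F [-0.31  6.09  0.48] T [0.451 0.058 0.046] w 0.0824 q [-0.59  0.21  0.44  1.93 -0.1   1.03  0.  ]
```

View pics/scene_s.png

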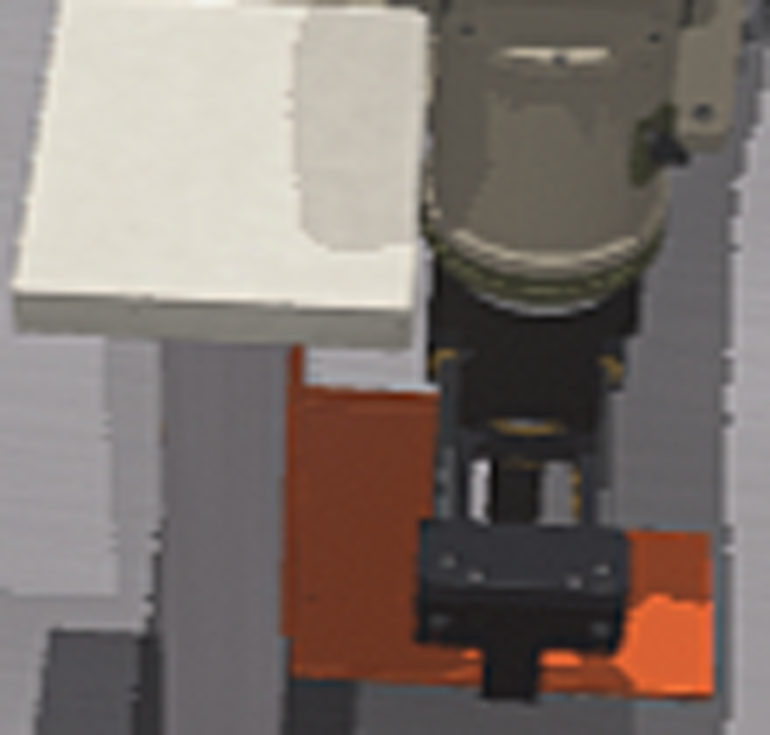

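Request:
{"api": "move_arm", "payload": {"series": [[0,0,0.002,0],[0,0,0.004,0],[0,0,0.006,0],[0,0,0.007,0],[0,0,0.007,0]]}}

```text
time: 18.2
ee_pos: [0.5113, 0.0545, 0.089]
eef_rot: [0.668, 0.744, 0.002, 0.0]
ft_force: [-0.4, 4.6, 0.6]
width: 0.0823
```

```bash
python3 -c "
from h import *
st()"
```

```text
t 18.2 p [0.5113 0.0545 0.089 ] yaz 6.15 zdir [ 0.003  0.002 -1.   ] F [-0.38  4.63  0.65] T [ 0.435 -0.13   0.146] w 0.0823 q [-0.59  0.22  0.44  1.93 -0.11  1.01  0.01]
```

Request:
{"api": "move_arm", "payload": {"series": [[0,0,0.001,0],[0,0,0.002,0],[0,0,0.0025,0],[0,0,0.0025,0]]}}

```text
time: 18.6
ee_pos: [0.5114, 0.0545, 0.0872]
eef_rot: [0.668, 0.744, 0.002, 0.0]
ft_force: [-1.7, 4.7, 14.6]
width: 0.0827
```

```bash
python3 look.py t scene,260,150,370,255,7
```

```text
t 18.6 p [0.5114 0.0545 0.0872] yaz 6.14 zdir [ 0.003  0.002 -1.   ] F [-1.67  4.67 14.6 ] T [-0.252  0.184  0.039] w 0.0827 q [-0.59  0.22  0.44  1.93 -0.11  1.01  0.01]
```

View pics/scene_t.png

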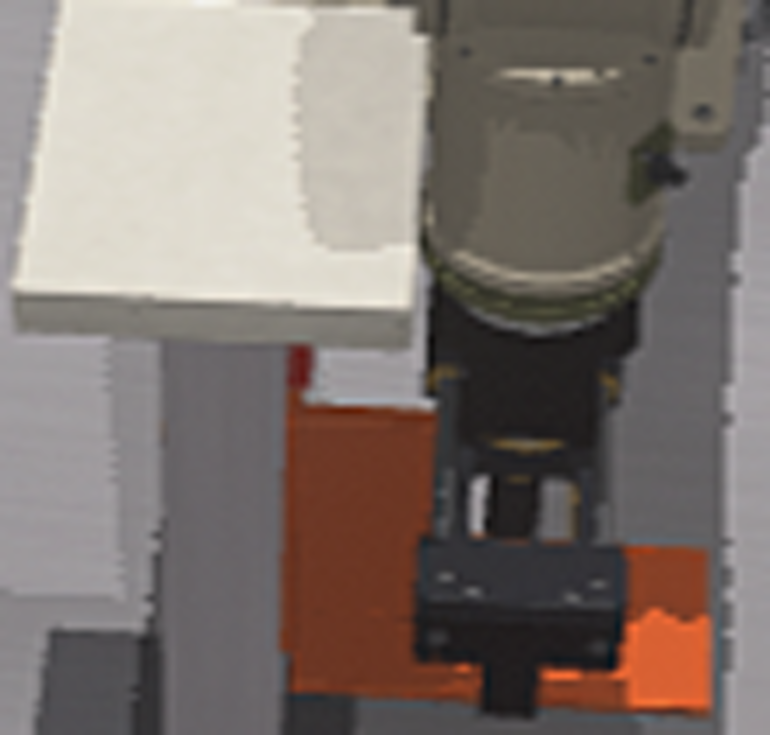

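Request:
{"api": "move_arm", "payload": {"series": [[0.001,0,-0.0025,0],[0.0015,0,-0.0025,0]]}}

```text
time: 18.85
ee_pos: [0.5102, 0.0544, 0.0882]
eef_rot: [0.669, 0.743, 0.001, -0.0]
ft_force: [2.4, 9.0, -1.5]
width: 0.0823
```

Request:
{"api": "move_arm", "payload": {"series": [[0,0,0,0],[0,0,0,0],[0,0,0,0],[0,0,0,0]], "claw": 1}}

```text
time: 19.25
ee_pos: [0.51, 0.0543, 0.0882]
eef_rot: [0.669, 0.743, 0.0, -0.0]
ft_force: [-2.6, 5.7, -0.1]
width: 0.0864
```

```bash
python3 look.py u scene,260,150,370,255,7
```

```text
t 19.25 p [0.51   0.0543 0.0882] yaz 5.98 zdir [ 0.     0.001 -1.   ] F [-2.6   5.65 -0.09] T [ 0.81   0.453 -0.071] w 0.0864 q [-0.59  0.22  0.44  1.93 -0.11  1.02  0.  ]
```

View pics/scene_u.png

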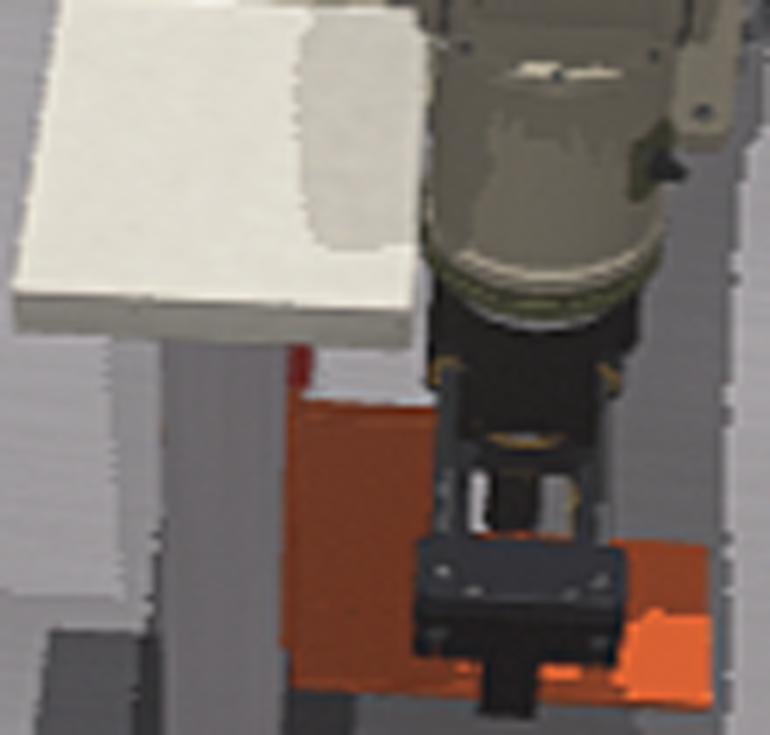

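Request:
{"api": "move_arm", "payload": {"series": [[0.003,0,0,0],[0.01,0,0,0],[0.025,0,0,0],[0.03,0,0,0],[0.03,0,-0.03,0],[0.03,0,-0.07,0],[0.03,0,-0.12,0],[0.03,0,-0.16,0],[0.03,0,-0.16,0]]}}

```text
time: 20.2
ee_pos: [0.5094, 0.0825, 0.2536]
eef_rot: [0.67, 0.742, 0.004, 0.002]
ft_force: [0.0, 0.6, 0.0]
width: 0.087
```

```bash
python3 look.py v scene,260,150,370,255,7 top,140,130,440,280,2
```

```text
t 20.2 p [0.5094 0.0825 0.2536] yaz 5.83 zdir [ 0.008  0.003 -1.   ] F [0.03 0.56 0.01] T [-0.138 -0.067  0.045] w 0.087 q [-0.66  0.06  0.44  1.73 -0.03  1.35 -0.12]
```

View pics/scene_v.png

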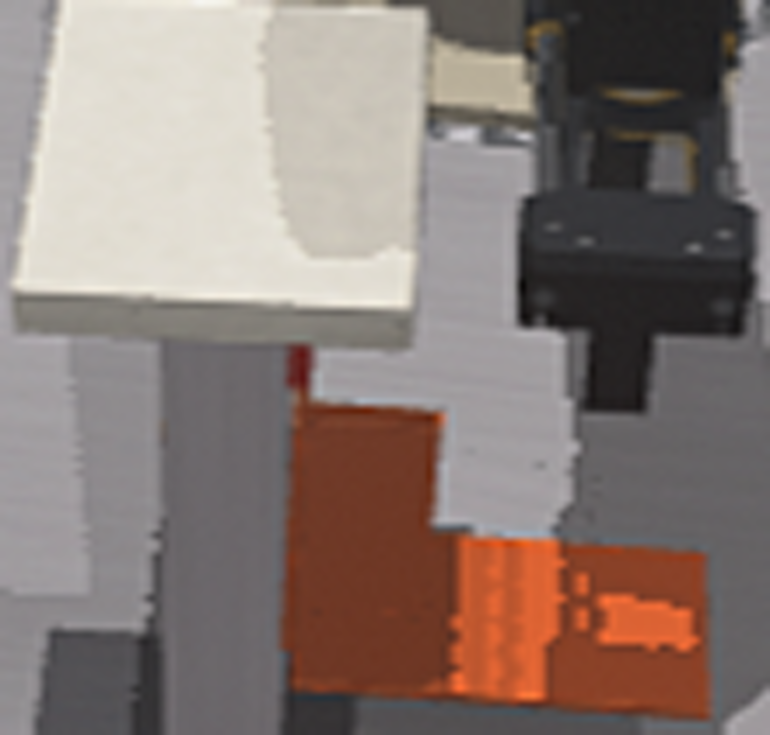

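View pics/top_v.png

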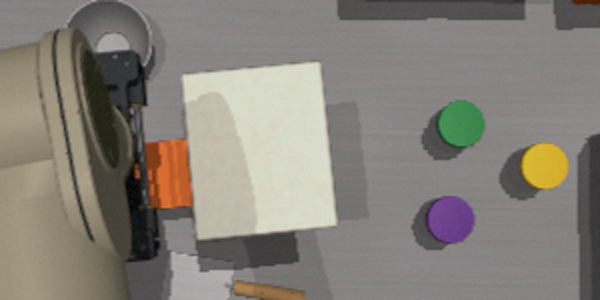

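```bash
python3 - <<'E'
from h import *
for n in("top","scene"):
    I=cv2.imread(f"pics/{n}_v_full.png" if n=="top" else "pics/scene0.png"); hs=cv2.cvtColor(I,cv2.COLOR_BGR2HSV)
    m=((hs[...,0]>120)&(hs[...,0]<160)&(hs[...,1]>90)).astype(np.uint8)
    if n=="top": m[:215]=0;m[265:]=0;m[:,:340]=0;m[:,395:]=0
    else: m[:195]=0;m[228:]=0;m[:,:195]=0;m[:,235:]=0
    M=cv2.moments(m,True); c=(M["m10"]/M["m00"],M["m01"]/M["m00"]); print(n,c,M["m00"],ray(n,*c,.075).round(4))
st()
# bracket check at seat
pts=[(-165,42,0),(-165,42,6),(-5,42,0),(-55,5,110),(0,22,125)]
print(((proj("scene",brk(SEAT,pts))-(260,150)+.5)*7-.5).round(0).tolist())
T=np.array([.4531,-.2952,.38]); print(step((.5094,-.05,.36),5.95))
E
```

```text
top (364.4566210045662, 239.4931506849315) 438.0 [ 0.4531 -0.2957  0.075 ]
scene (214.32706766917292, 212.39473684210526) 266.0 [ 0.4635 -0.2919  0.075 ]
t 20.3 p [0.5073 0.0824 0.2485] yaz 5.86 zdir [ 0.001  0.    -1.   ] F [ 0.23  0.71 -2.13] T [-0.115  0.023  0.062] w 0.0869 q [-0.66  0.06  0.44  1.73 -0.03  1.35 -0.12]
[[705.0, 708.0], [706.0, 698.0], [284.0, 685.0], [430.0, 420.0], [279.0, 416.0]]
(array([-0.1319, -0.0112, -0.1115]), -0.0015, 3.1401)
```

Request:
{"api": "move_arm", "payload": {"series": [[0,0,-0.05,0],[0,0,-0.1,0],[0,0,-0.12,0],[0,0,-0.12,0],[-0.05,-0.012,-0.12,0],[-0.1,-0.024,-0.12,0],[-0.15,-0.037,-0.12,0],[-0.2,-0.049,-0.12,0],[-0.25,-0.061,-0.12,0],[-0.3,-0.073,-0.12,0],[-0.34,-0.083,-0.12,0],[-0.369,-0.09,-0.12,0],[-0.369,-0.09,-0.12,0],[-0.369,-0.09,-0.12,0]]}}

```text
time: 21.7
ee_pos: [0.4548, -0.2935, 0.366]
eef_rot: [0.67, 0.742, -0.001, -0.001]
ft_force: [0.8, 0.0, -0.2]
width: 0.0869
```

```bash
python3 -c "
from h import *
st();print(step((.455,-.294,.15),5.95))"
```

```text
t 21.7 p [ 0.4548 -0.2935  0.366 ] yaz 5.81 zdir [-0.003  0.001 -1.   ] F [ 0.75  0.05 -0.25] T [-0.023 -0.017 -0.085] w 0.0869 q [-0.26  0.12  0.84  1.46 -0.09  1.6   0.68]
(array([-0.0008,  0.0009,  0.216 ]), -0.0024, 3.1392)
```

Now down to just above the lid, then a check.

Request:
{"api": "move_arm", "payload": {"series": [[0,0,0.05,0],[0,0,0.1,0],[0,0,0.15,0],[0,0,0.2,0],[0,0,0.25,0],[0,0,0.265,0],[0,0,0.265,0],[0,0,0.265,0]]}}

```text
time: 22.5
ee_pos: [0.4566, -0.2933, 0.1047]
eef_rot: [0.669, 0.743, 0.0, 0.001]
ft_force: [0.2, -0.6, -0.2]
width: 0.0873
```

```bash
python3 look.py w scene,140,130,280,270,5 top,320,150,460,290,5
```

```text
t 22.5 p [ 0.4566 -0.2933  0.1047] yaz 5.97 zdir [ 0.002 -0.001 -1.   ] F [ 0.2  -0.6  -0.15] T [-0.1    0.035  0.017] w 0.0873 q [-0.19  0.31  0.79  1.86 -0.25  1.07  0.81]
```

View pics/scene_w.png

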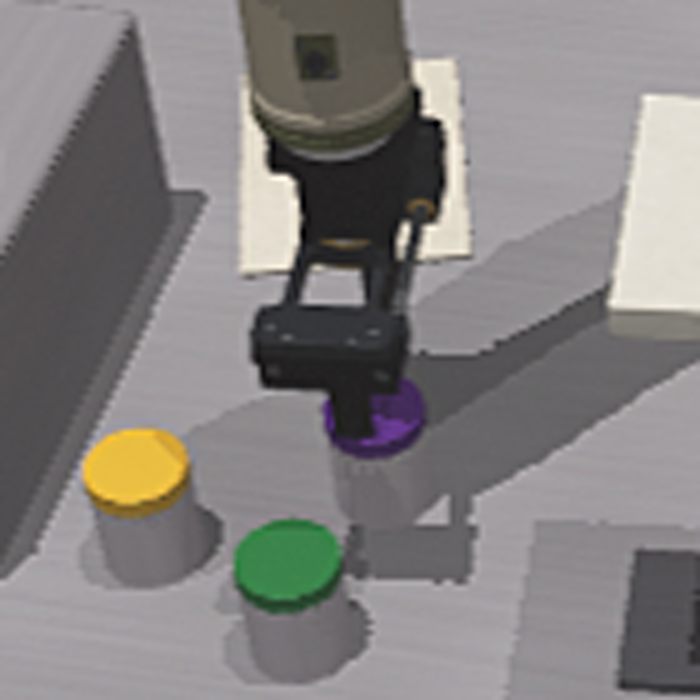

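View pics/top_w.png

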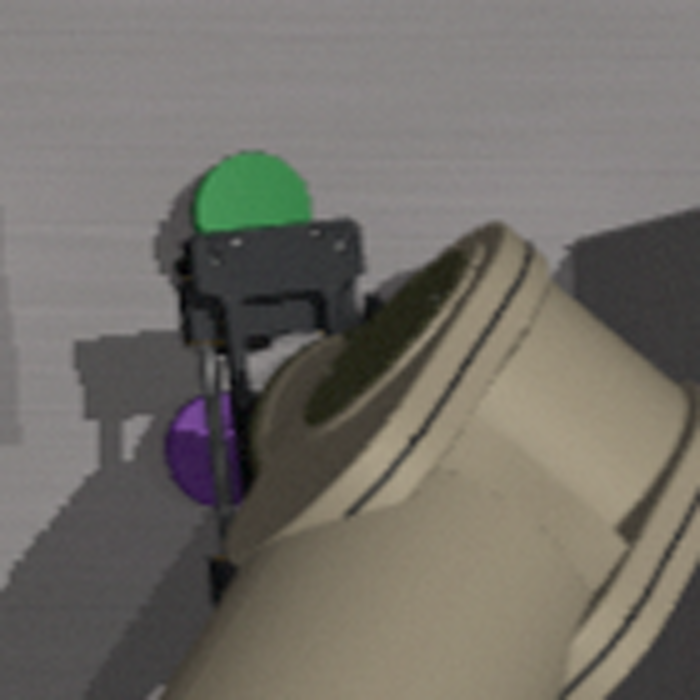

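Request:
{"api": "move_arm", "payload": {"series": [[0,-0.001,0,-0.15],[0,-0.001,0,-0.3],[0,-0.001,0,-0.45],[0,-0.001,0.01,-0.46],[0,-0.001,0.03,-0.46],[0,-0.001,0.05,-0.46],[0,-0.001,0.07,-0.46],[0,-0.001,0.07,-0.46],[0,-0.001,0.07,-0.46]]}}

```text
time: 23.5
ee_pos: [0.4548, -0.2936, 0.0336]
eef_rot: [0.484, 0.875, -0.0, 0.0]
ft_force: [0.3, 0.2, -0.4]
width: 0.087
```

```bash
python3 look.py x scene,140,130,280,270,5
```

```text
t 23.5 p [ 0.4548 -0.2936  0.0336] yaz 32.15 zdir [ 0. -0. -1.] F [ 0.28  0.21 -0.41] T [-0.105 -0.059  0.026] w 0.087 q [-0.07  0.4   0.67  1.91 -0.3   0.93  1.3 ]
```

View pics/scene_x.png

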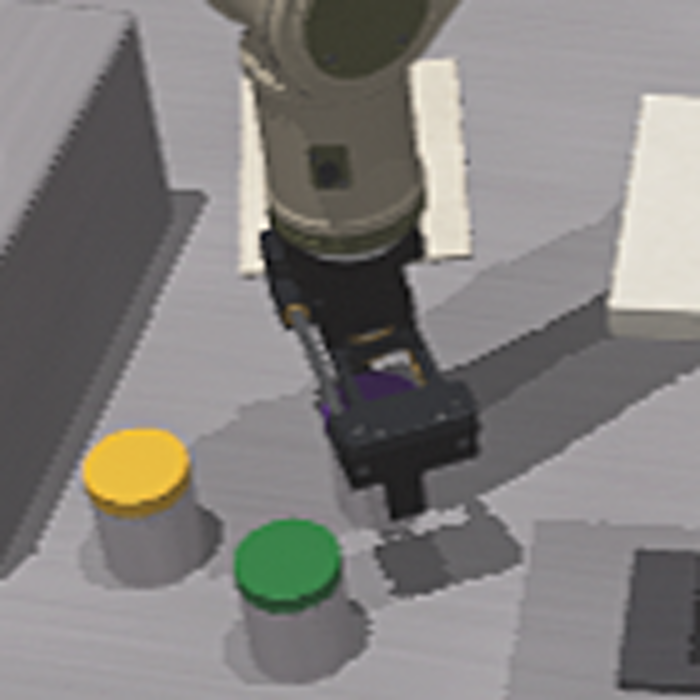

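Request:
{"api": "move_arm", "payload": {"series": [[0,0,0,0],[0,0,0,0],[0,0,0,0],[0,0,0,0],[0,0,0,0],[0,0,0,0]], "claw": -1, "newtons": 25}}

```text
time: 24.15
ee_pos: [0.4543, -0.2936, 0.0331]
eef_rot: [0.483, 0.876, -0.0, -0.0]
ft_force: [-2.3, -1.3, 2.3]
width: 0.0592
```

Request:
{"api": "move_arm", "payload": {"series": [[0,0,-0.02,0],[0,0,-0.06,0],[0,0,-0.11,0],[0,0,-0.16,0],[0,0,-0.21,0],[0,0,-0.26,0],[0,0,-0.31,0],[0,0,-0.36,0],[0,0,-0.37,0],[0,0,-0.37,0]]}}

```text
time: 25.15
ee_pos: [0.455, -0.2936, 0.4039]
eef_rot: [0.483, 0.876, 0.0, 0.001]
ft_force: [-0.0, 0.0, -3.5]
width: 0.059
```

```bash
python3 look.py y scene,140,0,340,200,3;python3 -c "
from h import *
P=SEAT+NX*.120; print(P,step((P[0],P[1],.403),5.95))"
```

```text
t 25.15 p [ 0.455  -0.2936  0.4039] yaz 32.28 zdir [ 0.002 -0.001 -1.   ] F [-0.03  0.01 -3.52] T [-0.077  0.006 -0.003] w 0.059 q [-0.19  0.12  0.77  1.38 -0.08  1.67  1.13]
[0.50666074 0.08485353 0.085     ] (array([ 0.2918,  0.246 , -0.0008]), 0.4596, -2.6819)
```

View pics/scene_y.png

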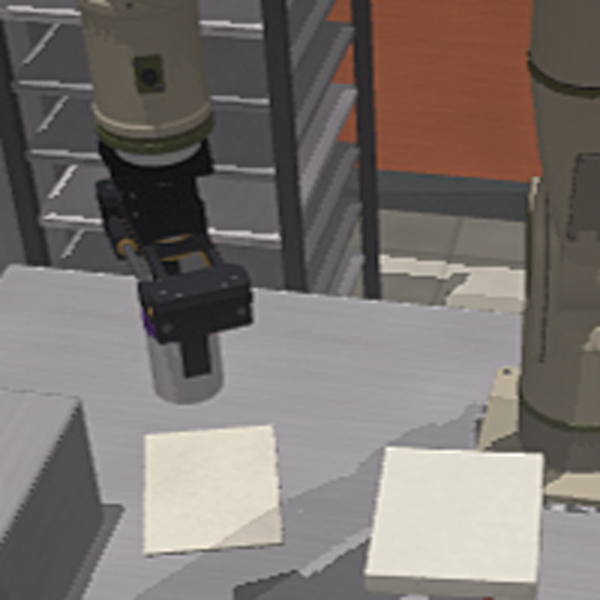

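Request:
{"api": "move_arm", "payload": {"series": [[0.02,0.017,0,0],[0.05,0.042,0,0.02],[0.085,0.072,0,0.1],[0.12,0.101,0,0.2],[0.155,0.131,0,0.3],[0.19,0.16,0,0.4],[0.225,0.19,0,0.46],[0.255,0.215,0,0.46],[0.28,0.236,0,0.46],[0.292,0.247,0,0.46],[0.292,0.247,0,0.46],[0.292,0.247,0,0.46],[0.292,0.247,0,0.46]]}}

```text
time: 26.5
ee_pos: [0.5073, 0.0836, 0.4026]
eef_rot: [0.671, 0.742, -0.0, -0.0]
ft_force: [-0.1, -1.4, -2.6]
width: 0.0595
```

```bash
python3 -c "
from h import *
st();P=SEAT+NX*.120; print(P,step((P[0],P[1],.14),5.95))"
```

```text
t 26.5 p [0.5073 0.0836 0.4026] yaz 5.78 zdir [-0.001 -0.    -1.   ] F [-0.1  -1.37 -2.57] T [-0.118  0.046  0.056] w 0.0595 q [-0.62  0.04  0.39  1.43 -0.02  1.67 -0.13]
[0.50666074 0.08485353 0.085     ] (array([ 0.0014, -0.0004,  0.2626]), -0.0029, 3.1387)
```

Request:
{"api": "move_arm", "payload": {"series": [[0.002,0,0.03,0],[0.002,0,0.07,0],[0.002,0,0.11,0],[0.002,0,0.15,0],[0.002,0,0.19,0],[0.002,0,0.22,0],[0.002,0,0.245,0],[0.002,0,0.255,0],[0.002,0,0.255,0],[0.002,0,0.255,0]]}}

```text
time: 27.5
ee_pos: [0.5079, 0.0871, 0.1493]
eef_rot: [0.67, 0.742, 0.001, 0.0]
ft_force: [0.1, -0.0, -2.1]
width: 0.0589
```

```bash
python3 look.py z scene,250,120,390,260,5
```

```text
t 27.5 p [0.5079 0.0871 0.1493] yaz 5.88 zdir [ 0.002  0.001 -1.   ] F [ 0.09 -0.03 -2.05] T [-0.023  0.024 -0.068] w 0.0589 q [-0.6   0.14  0.37  1.86 -0.06  1.14 -0.1 ]
```

View pics/scene_z.png

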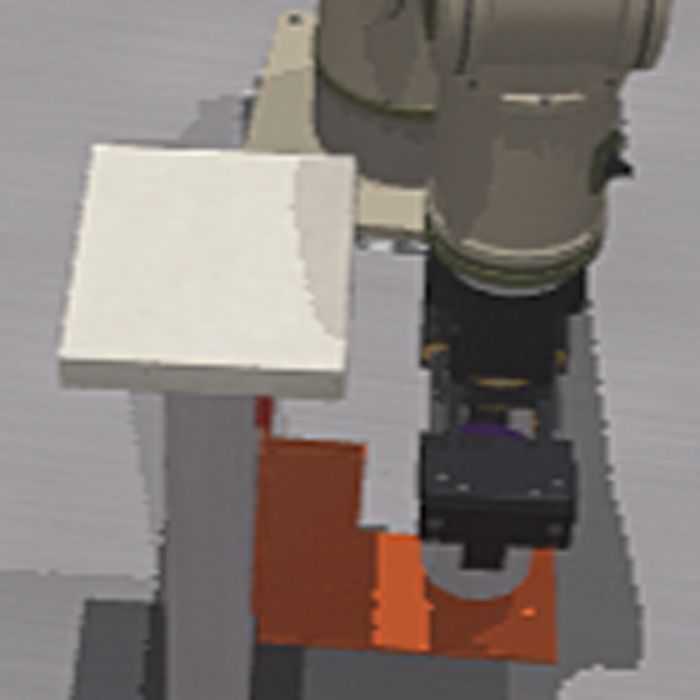

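Request:
{"api": "move_arm", "payload": {"series": [[0,0,0.008,0],[0,0,0.015,0],[0,0,0.019,0],[0,0,0.021,0],[0,0,0.021,0]]}}

```text
time: 28.05
ee_pos: [0.507, 0.0874, 0.1267]
eef_rot: [0.67, 0.743, -0.0, -0.0]
ft_force: [-0.3, 0.0, -1.7]
width: 0.059
```

Request:
{"api": "move_arm", "payload": {"series": [[0,0,0.001,0],[0,0,0.002,0],[0,0,0.002,0]]}}

```text
time: 28.35
ee_pos: [0.5072, 0.0874, 0.125]
eef_rot: [0.67, 0.743, 0.0, -0.0]
ft_force: [-0.1, -0.7, -1.8]
width: 0.0591
```

Request:
{"api": "move_arm", "payload": {"series": [[0,0,0.001,0],[0,0,0.0015,0],[0,0,0.0015,0]]}}

```text
time: 28.65
ee_pos: [0.5071, 0.0875, 0.1235]
eef_rot: [0.67, 0.743, -0.0, -0.0]
ft_force: [-0.1, -0.0, -2.7]
width: 0.0591
```

```bash
python3 look.py aa scene,290,180,380,260,7
```

```text
t 28.65 p [0.5071 0.0875 0.1235] yaz 5.93 zdir [-0.  0. -1.] F [-0.12 -0.01 -2.74] T [-0.085  0.094 -0.025] w 0.0591 q [-0.6   0.17  0.37  1.89 -0.07  1.09 -0.09]
```

View pics/scene_aa.png

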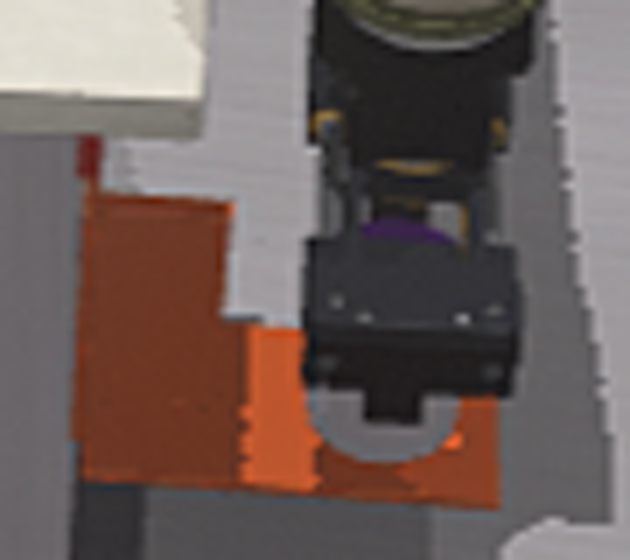

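Request:
{"api": "move_arm", "payload": {"series": [[0,0,0.001,0],[0,0,0.0015,0],[0,0,0.0015,0]]}}

```text
time: 29.0
ee_pos: [0.5071, 0.0874, 0.122]
eef_rot: [0.67, 0.743, -0.0, -0.0]
ft_force: [0.4, 0.3, -3.0]
width: 0.0596
```

Request:
{"api": "move_arm", "payload": {"series": [[0,0,0.001,0],[0,0,0.001,0],[0,0,0.001,0]]}}

```text
time: 29.3
ee_pos: [0.5074, 0.0876, 0.1213]
eef_rot: [0.67, 0.743, 0.0, 0.0]
ft_force: [-1.5, 0.7, 2.2]
width: 0.0591
```

Request:
{"api": "move_arm", "payload": {"series": [[0,0,0,0],[0,0,0,0],[0,0,0,0],[0,0,0,0],[0,0,0,0],[0,0,0,0]], "claw": 1}}

```text
time: 29.9
ee_pos: [0.5071, 0.0875, 0.121]
eef_rot: [0.67, 0.743, 0.0, -0.0]
ft_force: [0.2, 0.3, -0.5]
width: 0.0866
```

Request:
{"api": "move_arm", "payload": {"series": [[0,0,-0.015,0],[0,0,-0.04,0],[0,0,-0.08,0],[0,0,-0.13,0],[0.03,0,-0.18,0],[0.08,0,-0.2,0],[0.13,0,-0.2,0],[0.18,0,-0.2,0],[0.2,0,-0.2,0],[0.2,0,-0.2,0]]}}

```text
time: 30.9
ee_pos: [0.4844, 0.2916, 0.3201]
eef_rot: [0.667, 0.745, -0.0, -0.001]
ft_force: [0.4, -0.2, -0.3]
width: 0.0868
```

```bash
python3 look.py bb scene,250,150,370,260,6 top,140,120,440,300,2
```

```text
t 30.9 p [0.4844 0.2916 0.3201] yaz 6.36 zdir [-0.002  0.001 -1.   ] F [ 0.43 -0.21 -0.3 ] T [-0.13   0.009 -0.007] w 0.0868 q [-0.82  0.16  0.23  1.47 -0.04  1.51 -0.48]
```

View pics/scene_bb.png

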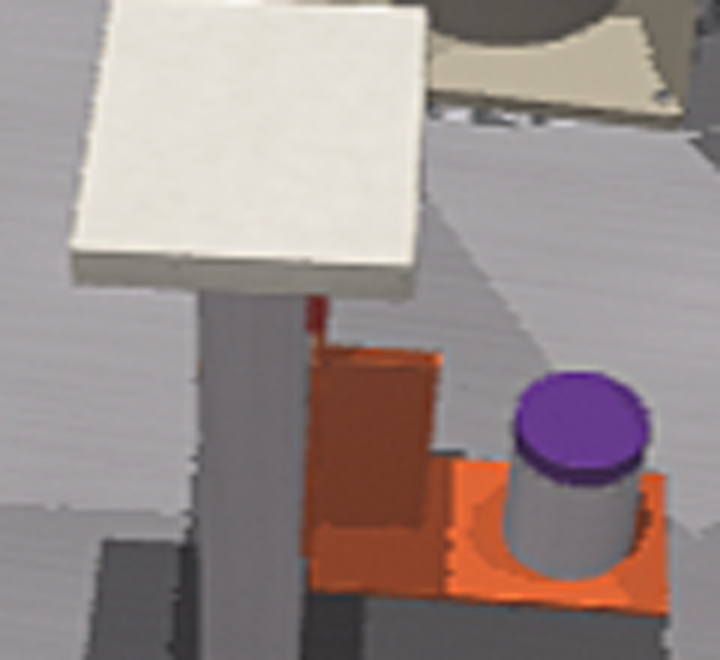

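View pics/top_bb.png

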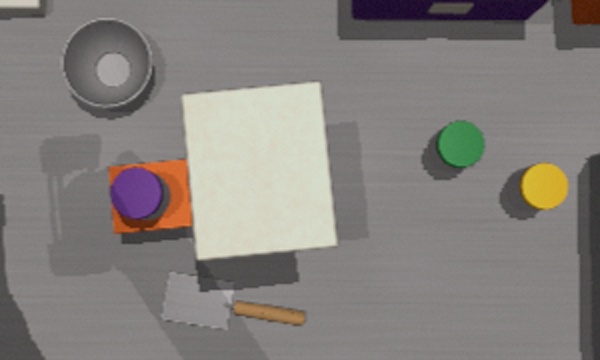

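```bash
python3 - <<'E'
from h import *
pts=[(-165,42,0),(-5,42,0),(-55,5,110),(-55,-5,110),(0,22,125)]
print("obs (667,612),(312,592),(440,352..)")
for p in(0,-.015,-.03): print(p,((proj("scene",brk(SEAT,pts,p))-(250,150)+.5)*6-.5).round(0).tolist())
I=cv2.imread("pics/top_bb_full.png"); hs=cv2.cvtColor(I,cv2.COLOR_BGR2HSV)
m=((hs[...,0]>120)&(hs[...,0]<160)&(hs[...,1]>90)).astype(np.uint8); m[:190]=0;m[250:]=0;m[:,:180]=0;m[:,240:]=0
M=cv2.moments(m,True); X=ray("top",M["m10"]/M["m00"],M["m01"]/M["m00"],.166); d=X-SEAT
print(M["m00"],X,"x_b",d@-NX,"y_b",d@EY)
p,dd=imaging.camera("top"); W=world("top",dd)
q=W[m>0]; q=q[(q[:,2]>.14)&(q[:,2]<.2)]; A=np.c_[q[:,:2],np.ones(len(q))]; c=np.linalg.lstsq(A,q[:,2],rcond=None)[0]; print("lid z",q[:,2].mean(),"slope",c[:2])
h2=cv2.cvtColor(p,cv2.COLOR_RGB2HSV); mm=(h2[...,0]<14)&(h2[...,1]>180)&(h2[...,2]>90); q=W[mm]; q=q[(q[:,2]>.06)&(q[:,2]<.12)]
n=(q-SEAT)@NX; print("plat z vs n",np.polyfit(n,q[:,2],1),len(q),q[:,2].mean())
E
```

```text
obs (667,612),(312,592),(440,352..)
0 [[664.0, 607.0], [304.0, 587.0], [429.0, 360.0], [430.0, 344.0], [299.0, 356.0]]
-0.015 [[663.0, 611.0], [304.0, 587.0], [433.0, 361.0], [433.0, 345.0], [304.0, 356.0]]
-0.03 [[663.0, 614.0], [304.0, 587.0], [436.0, 363.0], [437.0, 347.0], [308.0, 357.0]]
518.0 [0.5054065  0.08428384 0.166     ] x_b -0.11956339555577178 y_b -0.0013065349223344395
lid z 0.16262619132918188 slope [ 0.00276167 -0.02383612]
plat z vs n [0.03442462 0.08482743] 599 0.08847942537260417
```

```bash
python3 - <<'E'
from h import *
r.close_job(); st()
E
```

```text
the job is handed in; nothing more can be done
the job is handed in; nothing more can be done
```

The bracket is locked under the red catch and the purple tin is standing upright on its platform. I handed the job in at about 31 s of the 69 s allowed; no verdict is reported back.

**How it went:**
- **Grip:** The moves cannot lean the tool, so I gripped the bracket vertically by its platform edges instead of by the web.
- **First try:** The catch tilted the bracket in the pads, so I backed out and set it down.
- **Second try:** I regripped closer, with the gripper's body resting against the web front. The bracket then went in straight. I pressed it down to a hard stop at about 15 N, at the seated height to within 1 mm.
- **Tin:** I carried the tin over the hood, set it down until I felt contact, let go and backed away.

**Last checks:**
- **Catch:** It shows sprung out above the back plate, sticking out about as far as at the start.
- **Bracket:** It leans slightly, front end down, by about 0.02–0.035 rad (limit 0.12). The platform reads about 2 mm low towards its front.
- **Tin:** Its centre is at about x −120 mm, y −1 mm from bracket_back. It is upright to about 0.024 rad.
- **Other things:** The green and yellow tins, the bowl and the spatula look unmoved in the last picture; I did not measure them again.
- **Disagreement:** The two cameras differed by 3–4 mm throughout, so I used their mean.

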